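# Pack the service case: batteries low, covers on top

## Task

Pack the service case for the fitters: slide its lid fully open, stand both drill batteries upright on the floor of the bay first, because they are heavy, then lay every white blanking cover on the worktop flat and face up on top of the batteries, at most two high so that the lid clears them. Then slide the lid fully shut, leaving the screwdriver where it lies.

Things in the scene. Friction and masses are not known exactly. Their poses are not given: they have to be found in the camera images.
- case: Grey open-topped steel case with a sliding lid, fixed to the worktop; place and heading differ from start to start. Origin on the worktop under the centre of the bay, z up. Walls 6 mm thick, tops at z = 90 mm. Two aluminium rails at x = +-92 mm, tops at z = 98 mm, carry the lid and run on along -y (the robot's right) to two legs at y = -329 mm. Left of its front stands a toggle clamp, 165 mm tall.
- bay_floor (a point): Centre of the inner floor of the case's packing bay, 6 mm above the worktop; x and y along the bay's sides, as the case's. Bay inside: 164 mm along x, 210 mm along y, 84 mm deep.
- lid (a joint): Sliding lid of the case, in m: 0 = fully shut over the bay, 0.215 = fully open (slid along the case's -y, clear of the bay). May start a little ajar. It stays where it is left; about 2 N friction.
- lid_grip (a point): Middle of the top of the lid's black grip bar, 118 mm above the worktop. The bar stands upright in the middle of the lid: 70 mm long along the case's x, 12 mm thick along the case's y, 22 mm tall above the lid plate. The lid plate (172 x 220 mm, 5 mm thick) has its top 96 mm and its underside 91 mm above the worktop.
- battery_1: Black drill battery, about 0.4 kg, the heavy item. Origin at the centre of its underside, z up. 64 mm wide along its x, 90 mm long along its y, 56 mm tall: upright sides to 46 mm, then a narrower flat block (40 x 65 mm, shifted 2.5 mm to +y) to 56 mm. Starts upright on the worktop.
- battery_2: Black drill battery, about 0.4 kg, the heavy item. Origin at the centre of its underside, z up. 64 mm wide along its x, 90 mm long along its y, 56 mm tall: upright sides to 46 mm, then a narrower flat block (40 x 65 mm, shifted 2.5 mm to +y) to 56 mm. Starts upright on the worktop.
- cover_1: White plastic blanking cover, a flat light closed block of about 50 g. Origin at the centre of its underside, z up through the face with four slots and two screw caps. 130 mm long along its x, 60 mm wide along its y, 12 mm thick. Starts lying flat on the worktop, face up. Two to four of the covers are there in a run; the absent ones read None.
- cover_2: White plastic blanking cover, a flat light closed block of about 50 g. Origin at the centre of its underside, z up through the face with four slots and two screw caps. 130 mm long along its x, 60 mm wide along its y, 12 mm thick. Starts lying flat on the worktop, face up. Two to four of the covers are there in a run; the absent ones read None.
- cover_3: White plastic blanking cover, a flat light closed block of about 50 g. Origin at the centre of its underside, z up through the face with four slots and two screw caps. 130 mm long along its x, 60 mm wide along its y, 12 mm thick. Starts lying flat on the worktop, face up. Two to four of the covers are there in a run; the absent ones read None.
- cover_4: White plastic blanking cover, a flat light closed block of about 50 g. Origin at the centre of its underside, z up through the face with four slots and two screw caps. 130 mm long along its x, 60 mm wide along its y, 12 mm thick. Starts lying flat on the worktop, face up. Two to four of the covers are there in a run; the absent ones read None.
- screwdriver: Screwdriver with orange handle, 155 mm long: bystander. Origin at the centre of the underside, long axis y.
Mind the look-alikes: they are no part of the job. What is shaped like the battery_1 but blue is not meant.

How it is judged:
By the outcome, as a careful person would: the job done as asked, in the order asked, and still so for the second after the job is handed in, with the robot touching nothing.
Of cover_1, cover_2, cover_3, cover_4 only 2 to 4 are there at a start; the rules pass over those that are not, and their reading is None.
At some moment in a run one of cover_1, cover_2, cover_3, cover_4 may be knocked a few centimetres aside while the robot is not near it.
Once in a run the grip may slacken for a moment while it holds something.
It also fails if it takes over 210 s, if anything falls off the work surface, if the arm or the gripper's body presses on something with over 40 N, if the wrist force passes 120 N, or if a joint passes its speed limit or range.

## Robot

A 6-joint arm with a two-finger parallel gripper is mounted at the origin on a cart in front of the work surface, level with it; the furniture and walls round the work are solid. World frame = base frame: x ahead of the robot, y to its left, z up, the work surface at z = 0. Lengths are in m, angles in rad, forces in N, time in s.
With the tool pointing down it reaches from about 0.25 to 0.775 m from the base axis. Payload 4 kg.
Tool frame: the origin (TCP) lies at the very end of the fingers, on their centre line; the grasp point (between the pads) lies 19 mm behind it; z points along the fingers, y is the line along which they close (so a half turn about z gives the same grasp; the last joint's range is limited). The gripper opens to 94 mm and grips with 3 to 60 N. Pads are 16 mm wide; open, the fingers measure 119 mm over their backs; the gripper's body (75 mm by 177 mm) begins 78 mm behind the grasp point.
Start: joints at [0.999, 0.087, 1.371, -0, 1.684, -0.103], TCP at [0.249, 0.491, 0.206] pointing down, gripper open.
Joint ranges: [-3.1, 3.1], [-0.76, 2.03], [0.27, 2.55], [-1.08, 4.22], [0.17, 2.65], [-2.57, 2.57]. Speed limits (rad/s): [2.79, 2.79, 3.14, 3.14, 3.14, 3.14].

## Interface

Orientations are given as [roll, pitch, yaw] about the fixed x, y, z axes, in that order (R = Rz(yaw) Ry(pitch) Rx(roll)).
In Python, from bench import robot, vision gives the robot as it stands.
- The arm moves only by the shell command python3 -m crank 'ROWS'. ROWS is JSON, a list of rows, each a list of 3 entries, a list of its own where there are three numbers: the closure, from 0 (fully open) to 1 (shut), then the shift along the tool's x, y, z in m, then the turn, a rotation vector about the tool's x, y, z in degrees. A call has 1 to 8 rows; each row shifts and turns the commanded pose from where the row before left it, along the tool's axes as they then stand; what a row does not reach is not made up. A row lasts 1/10 s, in which the tool goes at most 50 mm and 8.59 degrees, less where a joint would pass 70% of its speed; a pose out of reach is approached as far as the arm can. A call with a gripper value outside its range is refused whole. The fingers move at their own pace and stop on an object; the grip force is fixed at half the most. Time passes only in rows, so rows that do not move let the fingers close. It gives the time, the measured TCP pose, the force, the opening and the grip force at its end, in the units of the state.
- robot.get_obs(): the state, without advancing time (a new reading comes with each control period).
- vision.snapshot(name): name is "side" or "top"; returns a dict with "color" (420x560x3 uint8, red, green, blue), "z_map" (420x560 float32, m along the optical axis (not along the pixel's ray), 0 where there is no reading), "fx", "fy", "cx", "cy" (pixels), "dist" ([k1, k2, p1, p2, k3] as OpenCV has them; the pictures are not rectified), "R" (3x3) and "t" (3): a world point X has camera coordinates R X + t. Camera axes: x right, y down, z forward; pixel columns grow to the right and rows downward; lengths in m; the calibration is good to about 2 mm. A picture is of the moment at which its call begins.
- robot.close_job(): hands the job in; it is judged then, once.
The state is a dict: "time": time; "joint_positions": joint angles; "qvel": joint speeds; "joint_torque": joint torques, N m; "tool_pos": TCP position; "ee_rot": TCP orientation; "wrist_force": force on the tool from outside, world axes, zero at the start; "wrist_torque": the same for the moment, N m; "width": finger opening in m; "finger_force": force on a finger pad.
Only numpy, scipy, OpenCV 4.12 (cv2) and the standard library are available. Lean on these libraries where they do the work, as an engineer would, in place of code of your own. Each camera call takes 0.05 s, during which the arm holds its last target. There are 200 camera calls.

## Working session

There is one attempt and no reset: what is moved stays moved. The work goes in short steps, Python scripts to look and compute and a shell command to move; the robot and the scene stay as the last step left them, time stands still between calls to the robot, and variables do not carry over. Pictures are saved under pics/ and viewed, at most 14 in all, crops included, and the job is handed in when it is done.

```bash
ls; mkdir -p pics
cat > h.py <<'E'
import numpy as np,cv2
from bench import robot,vision
def snap(n,save=None):
    s=vision.snapshot(n)
    if save: cv2.imwrite('pics/'+save,s['color'][:,:,::-1])
    return s
def K(s): return np.array([[s['fx'],0,s['cx']],[0,s['fy'],s['cy']],[0,0,1.]])
def ray(s,px,z):
    u=cv2.undistortPoints(np.array(px,float).reshape(-1,1,2),K(s),np.array(s['dist'],float)).reshape(-1,2)
    R=np.array(s['R']);t=np.array(s['t']);c=-R.T@t
    d=np.c_[u,np.ones(len(u))]@R
    return c+d*((z-c[2])/d[:,2])[:,None]
def proj(s,X):
    p,_=cv2.projectPoints(np.array(X,float).reshape(-1,1,3),cv2.Rodrigues(np.array(s['R']))[0],np.array(s['t'],float),K(s),np.array(s['dist'],float));return p.reshape(-1,2)
def cloud(s):
    h,w=s['z_map'].shape;v,u=np.mgrid[:h,:w]
    q=cv2.undistortPoints(np.c_[u.ravel(),v.ravel()].astype(float).reshape(-1,1,2),K(s),np.array(s['dist'],float)).reshape(-1,2)
    z=s['z_map'].ravel();P=np.c_[q*z[:,None],z]
    W=(P-np.array(s['t']))@np.array(s['R']);W[z==0]=np.nan
    return W.reshape(h,w,3)
E
python3 - <<'E'
from h import *
a=snap('top','top0.png');b=snap('side','side0.png')
o=robot.get_obs();print(o)
for s in(a,b):
    print(-np.array(s['R']).T@s['t'],s['fx'],s['dist'])
E
```

```text
pics
{'time': 0.1, 'joint_positions': array([ 9.98863171e-01,  8.78743036e-02,  1.37207347e+00, -6.21630624e-06,
        1.68360561e+00, -1.03108901e-01]), 'qvel': array([ 2.26438160e-03,  3.68350133e-04, -4.22664913e-03,  1.84014735e-03,
        5.26149521e-05,  6.31937156e-04]), 'joint_torque': array([ 2.49119832e-03, -3.41254520e+01, -3.03300154e+01,  7.20453076e-02,
        3.04250023e-02, -8.59314378e-05]), 'tool_pos': array([0.24825557, 0.49023718, 0.20443998]), 'ee_rot': array([-3.13964170e+00, -1.95665400e-04,  2.67276751e+00]), 'wrist_force': array([-0.93309454, -0.06168079,  0.51878506]), 'wrist_torque': array([-0.03945543,  0.02764903, -0.01689693]), 'finger_force': 0.0, 'width': 0.09381934957218986}
[ 0.29963233 -0.07716871  1.45990167] 465.04895109346774 [-0.04399967  0.          0.          0.          0.        ]
[ 0.17741464 -1.19857897  0.64722204] 469.35132301483395 [0.01665266 0.         0.         0.         0.        ]
```

View pics/top0.png

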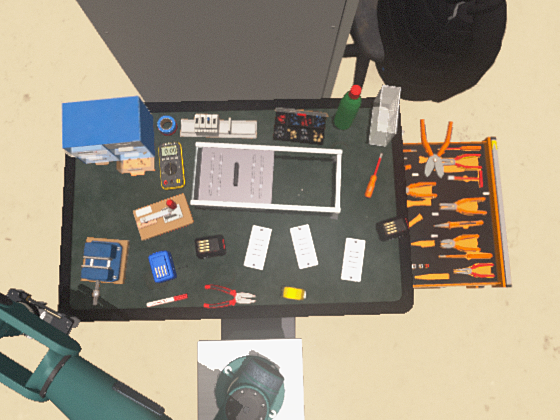

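View pics/side0.png

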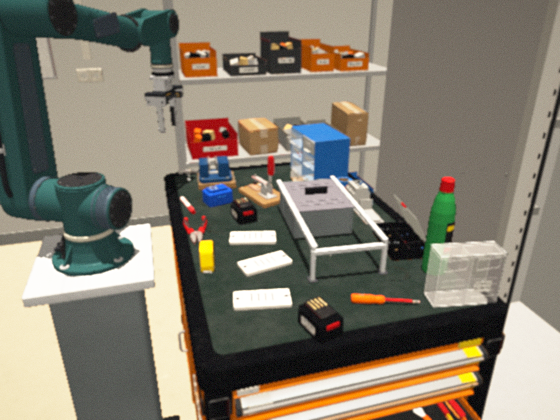

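Top view, left to right: the case with its lid shut (grip bar about (235,174)) and the clamp at (165,213). Black batteries are at (210,246) and (393,229). The blue look-alike at (161,266) and blue vise (102,260) are not wanted. White covers are at (258,247), (304,247) and (353,260). The white DIN module at (228,125), clear box (385,115) and white pen (165,300) are not covers.

```bash
cat >> h.py <<'E'
def rect(P):
    (c,(w,h),a)=cv2.minAreaRect(P.astype(np.float32)*1000)
    if w<h: w,h,a=h,w,a+90
    return np.round(c,1),round(w,1),round(h,1),round((a+90)%180-90,1)  # mm, long axis angle
def covers(s,z=0.012):
    c=s['color'].astype(int);m=((c.min(2)>150)&(c.max(2)-c.min(2)<40)).astype(np.uint8)
    m=cv2.morphologyEx(m,cv2.MORPH_CLOSE,np.ones((5,5)))
    out=[]
    for k in cv2.findContours(m,cv2.RETR_EXTERNAL,cv2.CHAIN_APPROX_NONE)[0]:
        if cv2.contourArea(k)<300: continue
        r=rect(ray(s,k.reshape(-1,2),z)[:,:2])
        if 110<r[1]<150 and 45<r[2]<75: out.append((r,k.reshape(-1,2).mean(0).round()))
    return out
E
python3 - <<'E'
from h import *
a=snap('top');W=cloud(a)
for r in covers(a):print('cover',r)
for n,(u,v) in dict(b1=(210,246),b2=(393,229)).items():
    p=W[v-25:v+25,u-25:u+25].reshape(-1,3);p=p[~np.isnan(p[:,0])]
    for lo,hi in((.035,.07),(.051,.065)):
        q=p[(p[:,2]>lo)&(p[:,2]<hi)];print(n,len(q),rect(q[:,:2]),q[:,2].mean())
# grip bar, rails
p=W[150:200,215:255].reshape(-1,3);q=p[(p[:,2]>.108)];print('grip',rect(q[:,:2]),np.median(q[:,2]))
c=a['color'].astype(int);m=((c.min(2)>185)).astype(np.uint8);m[:140]=0;m[215:]=0;m[:,:185]=0;m[:,345:]=0
ks=cv2.findContours(m,cv2.RETR_EXTERNAL,cv2.CHAIN_APPROX_NONE)[0];k=max(ks,key=cv2.contourArea).reshape(-1,2);print('rails',rect(ray(a,k,.098)[:,:2]),len(k))
p=W[195:235,130:195].reshape(-1,3)
for h in(.02,.05,.1,.14):q=p[p[:,2]>h];print('clamp',h,q.min(0) if len(q) else 0,q.max(0) if len(q) else 0)
im=a['color'][130:290,140:420];cv2.imwrite('pics/crop0.png',cv2.resize(im,None,fx=2.8,fy=2.8)[:,:,::-1])
E
```

```text
cover ((array([ 384.3, -328.1]), 132.1, 62.2, -10.3), array([353., 259.]))
cover ((array([430.8, -31.9]), 131.9, 62.0, -13.9), array([257., 247.]))
cover ((array([ 429.6, -175.9]), 132.0, 62.4, 11.8), array([303., 246.]))
cover ((array([542.6, 276.5]), 145.2, 54.8, -87.3), array([159., 214.]))
b1 578 (array([436.6, 113. ]), 89.6, 62.3, -82.3) 0.0496988841047822
b1 262 (array([433.9, 115.4]), 77.5, 47.7, -79.0) 0.05546062150104476
b2 565 (array([ 480.3, -454.6]), 92.0, 61.7, -74.6) 0.049709454898977004
b2 254 (array([ 478.9, -449.4]), 78.6, 48.3, -73.3) 0.05543761885350794
grip (array([642.4,  24.5]), 67.5, 12.0, -5.2) 0.11726072625148608
rails (array([634.5, -66.8]), 447.2, 195.0, 85.4) 971
clamp 0.02 [0.47795926 0.1510029  0.02000679] [0.59506303 0.34977567 0.16843753]
clamp 0.05 [0.51077669 0.1510029  0.05089015] [0.58621087 0.32322123 0.16843753]
clamp 0.1 [0.54054137 0.1510029  0.10019023] [0.56692693 0.22216226 0.16843753]
clamp 0.14 [0.54054137 0.2005708  0.14017009] [0.56027681 0.22216226 0.16843753]
```

View pics/crop0.png

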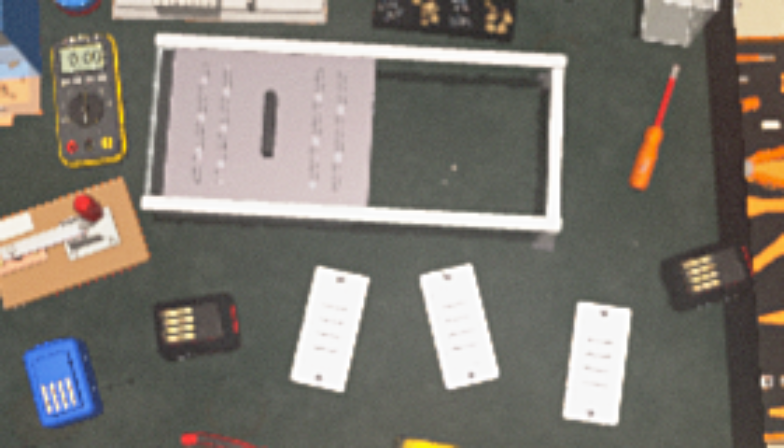

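```bash
cat > go.py <<'E'
import sys
from h import *
from scipy.spatial.transform import Rotation as Ro
x,y,z,c=map(float,sys.argv[1:5])   # mm, mm, mm, closing-axis angle deg
o=robot.get_obs();R=Ro.from_euler('xyz',o['ee_rot']).as_matrix()
d=R.T@(np.array([x,y,z])-o['tool_pos']*1000)
yc=np.degrees(np.arctan2(R[1,1],R[0,1]))
t=(c-yc+90)%180-90
print('t',o['time'],'pos',(o['tool_pos']*1000).round(1),'close ang',round(yc,1),'tilt',(R[:2,2]*57.3).round(1))
print('shift tool mm',d.round(1),'turn z',round(-t,1),'q6',o['joint_positions'][5].round(2),'w',o['width'].round(4),'ff',round(float(o['finger_force']),1),'F',o['wrist_force'].round(1))
E
python3 go.py 642 24.5 200 85.2
```

```text
t 0.15 pos [248.3 490.3 204.6] close ang 63.1 tilt [-0.1 -0.1]Traceback (most recent call last):
  File "go.py", line 10, in <module>
    print('shift tool mm',d.round(1),'turn z',round(-t,1),'q6',o['joint_positions'][5].round(2),'w',o['width'].round(4),'ff',round(float(o['finger_force']),1),'F',o['wrist_force'].round(1))
                                                                                                    ^^^^^^^^^^^^^^^^
AttributeError: 'float' object has no attribute 'round'
```

```bash
sed -i "s/o\['width'\].round(4)/round(o['width'],4)/" go.py; python3 go.py 642 24.5 200 85.2
```

```text
t 0.15 pos [248.3 490.3 204.6] close ang 63.1 tilt [-0.1 -0.1]
shift tool mm [-561.7 -237.7    4.9] turn z -22.1 q6 -0.1 w 0.094 ff 0.0 F [ 0.4 -0.1 -0.1]
```

```bash
python3 -m crank '[[0,[-0.035,-0.0149,0],[0,0,0]],[0,[-0.035,-0.0149,0],[0,0,0]],[0,[-0.035,-0.0149,0],[0,0,0]],[0,[-0.035,-0.0149,0],[0,0,0]],[0,[-0.035,-0.0149,0],[0,0,0]],[0,[-0.035,-0.0149,0],[0,0,0]],[0,[-0.035,-0.0149,0],[0,0,0]],[0,[-0.035,-0.0149,0],[0,0,0]]]'
python3 -m crank '[[0,[-0.035,-0.0149,0],[0,0,0]],[0,[-0.035,-0.0149,0],[0,0,0]],[0,[-0.035,-0.0149,0],[0,0,0]],[0,[-0.035,-0.0149,0],[0,0,0]],[0,[-0.035,-0.0149,0],[0,0,0]],[0,[-0.035,-0.0149,0],[0,0,0]],[0,[-0.035,-0.0149,0],[0,0,0]],[0,[-0.035,-0.0149,0],[0,0,0]]]'
python3 -m crank '[[0.5,[0,0,0],[0,0,-7.4]],[0.5,[0,0,0],[0,0,-7.4]],[0.5,[0,0,0],[0,0,-7.3]],[0.5,[0,0,0],[0,0,0]]]'
python3 go.py 642 24.5 100 85.2
```

```text
time: 0.95
tool_pos: [0.4451, 0.2564, 0.2052]
ee_rot: [-3.141, -0.0, 2.673]
wrist_force: [-0.2, 0.7, 0.0]
width: 0.0938
finger_force: 0.0
time: 1.75
tool_pos: [0.641, 0.0237, 0.2049]
ee_rot: [-3.141, -0.001, 2.673]
wrist_force: [0.7, -0.4, 0.2]
width: 0.0939
finger_force: 0.0
time: 2.15
tool_pos: [0.6403, 0.0248, 0.2048]
ee_rot: [3.142, -0.001, 3.058]
wrist_force: [0.4, 0.2, 0.1]
width: 0.0654
finger_force: 0.0
t 2.15 pos [640.3  24.8 204.8] close ang 85.2 tilt [-0.1  0. ]
shift tool mm [-1.900e+00 -1.000e-01  1.048e+02] turn z 0.0 q6 -1.54 w 0.0654 ff 0.0 F [0.4 0.2 0.1]
```

```bash
python3 -m crank '[[0.5,[0,0,0.035],[0,0,0]],[0.5,[0,0,0.035],[0,0,0]],[0.5,[0,0,0.033],[0,0,0]],[0.8,[0,0,0],[0,0,0]],[1,[0,0,0],[0,0,0]],[1,[0,0,0],[0,0,0]],[1,[0,0,0],[0,0,0]],[1,[0,0,0],[0,0,0]]]'
python3 go.py 626 -172 102 85.2
```

```text
time: 2.95
tool_pos: [0.6409, 0.0254, 0.1034]
ee_rot: [3.141, 0.002, 3.058]
wrist_force: [-0.3, 0.9, 1.0]
width: 0.0119
finger_force: 30.0
t 2.95 pos [640.9  25.4 103.4] close ang 85.2 tilt [0.1 0. ]
shift tool mm [  -1.6 -197.9    1.2] turn z 0.0 q6 -1.54 w 0.0119 ff 30.0 F [-0.3  0.9  1. ]
```

```bash
python3 -m crank '[[1,[0,-0.024,0],[0,0,0]],[1,[0,-0.024,0],[0,0,0]],[1,[0,-0.024,0],[0,0,0]],[1,[0,-0.024,0],[0,0,0]],[1,[0,-0.024,0],[0,0,0]],[1,[0,-0.024,0],[0,0,0]],[1,[0,-0.024,0],[0,0,0]],[1,[0,-0.024,0],[0,0,0]]]'
python3 -m crank '[[1,[0,-0.003,0],[0,0,0]],[1,[0,-0.003,0],[0,0,0]],[1,[0,0,0],[0,0,0]]]'
python3 go.py 626 -172 102 85.2
python3 -m crank '[[1,[0,-0.002,0],[0,0,0]],[1,[0,-0.002,0],[0,0,0]],[1,[0,0,0],[0,0,0]]]'
python3 go.py 626 -172 102 85.2
```

```text
time: 3.75
tool_pos: [0.6256, -0.166, 0.1034]
ee_rot: [3.139, 0.003, 3.059]
wrist_force: [2.6, 3.0, -0.3]
width: 0.0119
finger_force: 30.0
time: 4.05
tool_pos: [0.6254, -0.1689, 0.1034]
ee_rot: [3.135, 0.003, 3.06]
wrist_force: [2.5, 7.7, 0.9]
width: 0.0116
finger_force: 30.0
t 4.05 pos [ 625.4 -168.9  103.4] close ang 85.3 tilt [0.2 0.4]
shift tool mm [-0.9 -3.1  1.4] turn z 0.1 q6 -1.84 w 0.0116 ff 30.0 F [2.5 7.7 0.9]
time: 4.35
tool_pos: [0.6254, -0.1689, 0.1034]
ee_rot: [3.129, 0.002, 3.062]
wrist_force: [3.4, 15.2, 2.7]
width: 0.0115
finger_force: 30.1
t 4.35 pos [ 625.4 -168.9  103.4] close ang 85.5 tilt [0.2 0.7]
shift tool mm [-0.9 -3.1  1.3] turn z 0.3 q6 -1.85 w 0.0115 ff 30.1 F [ 3.4 15.2  2.7]
```

```bash
python3 -m crank '[[1,[0,0.006,0],[0,0,0]],[0.6,[0,0,0],[0,0,0]],[0.4,[0,0,0],[0,0,0]],[0.3,[0,0,-0.03],[0,0,0]],[0.2,[0,0,-0.03],[0,0,0]],[0.1,[0,0,-0.03],[0,0,0]],[0,[0,0,-0.03],[0,0,0]],[0,[0,0,0],[0,0,0]]]'
python3 - <<'E'
from h import *
a=snap('top','top1.png');W=cloud(a)
for r in covers(a):print('cover',r)
c=np.array([642.6,45.3])/1000;th=np.radians(-4.56);A=np.array([[np.cos(th),np.sin(th)],[-np.sin(th),np.cos(th)]])
Q=(W[...,:2]-c)@A.T
z=W[...,2];m=(abs(Q[...,0])<.14)&(abs(Q[...,1])<.13)
L=m&(z>.08)&(z<.105);print('walls',np.nanpercentile(Q[L],[0,2,98,100],axis=0)*1000)
F=m&(z<.02)&(abs(Q[...,0])<.088)&(abs(Q[...,1])<.108);print('floor',np.nanpercentile(Q[F],[0,2,50,98,100],axis=0)*1000,z[F].mean())
for v in(-.05,0,.05):
    s=L&(abs(Q[...,1]-v)<.006);print('x of walls',np.sort(Q[s][:,0]*1000).round(0)[[0,-1]])
B=L&(abs(Q[...,0])<.07);print('y walls',np.sort(Q[B][:,1]*1000).round(0))
E
python3 go.py 436.6 113 200 7.5
```

```text
time: 5.15
tool_pos: [0.6258, -0.172, 0.2286]
ee_rot: [-3.138, 0.01, 3.057]
wrist_force: [0.6, -0.5, 0.8]
width: 0.0644
finger_force: 0.0
cover ((array([ 384.4, -328.1]), 131.8, 62.2, -10.3), array([353., 259.]))
cover ((array([ 429. , -175.9]), 130.6, 61.2, 11.9), array([307., 249.]))
cover ((array([542.6, 276.5]), 145.2, 54.8, -87.3), array([160., 214.]))
cover ((array([ 605.5, -262.3]), 140.0, 72.9, -2.8), array([332., 193.]))
walls [[ -95.83570367 -125.23358948]
 [ -93.69500162 -121.63594096]
 [  94.739801    108.92598428]
 [  97.12966781  110.4438129 ]]
floor [[ -87.98531171 -102.93538032]
 [ -85.80955587  -97.46463801]
 [   8.04747379    2.33756867]
 [  81.97670253  102.45634973]
 [  86.61682342  106.49675945]] 0.005996515440800139
x of walls [-94.  97.]
x of walls [-93.  97.]
x of walls [-94.  94.]
y walls [-125. -125. -125. -125. -123. -123. -123. -123. -123. -122. -122. -122.
 -122. -122. -121. -121. -120. -120. -120. -120. -120. -119. -119. -119.
 -119. -119. -119. -118. -118. -118. -118. -118. -117. -117. -117. -117.
 -117. -117. -116. -116. -116. -116. -116. -116. -116. -
[... 591 characters left out ...]
04.  104.
  104.  104.  104.  104.  104.  104.  104.  104.  105.  105.  105.  105.
  105.  105.  105.  105.  105.  105.  105.  105.  105.  105.  106.  106.
  106.  106.  106.  106.  106.  106.  106.  106.  106.  106.  106.  106.
  106.  106.  106.  106.  106.  106.  107.  107.  107.  107.  107.  107.
  107.  107.  107.  107.  108.  108.  108.  108.  108.  108.  108.  108.
  108.  108.  108.  109.  109.  109.  109.  109.  109.  109.  109.  109.
  109.  109.  109.  109.  109.  109.  109.  110.  110.  110.  110.  110.
  110.  110.  110.  110.]
t 5.2 pos [ 625.  -171.6  225.5] close ang 85.2 tilt [ 0.3 -0.1]
shift tool mm [211.8 267.7  23.8] turn z 77.7 q6 -1.84 w 0.068 ff 0.0 F [-0.2  0.2 -0.5]
```

View pics/top1.png

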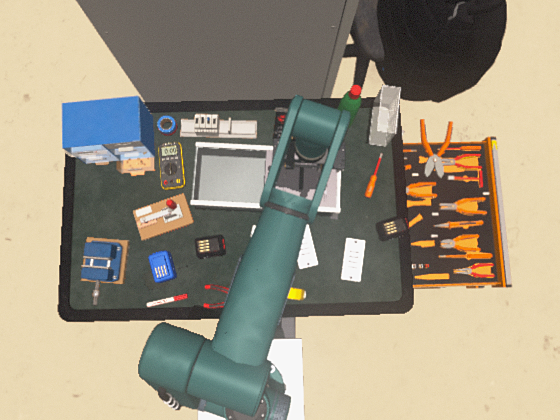

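The lid is open at its stop and the bay is empty. Going for battery 1 at (210,246).

```bash
python3 -m crank '[[0,[0.0265,0.0335,0],[0,0,0]],[0,[0.0265,0.0335,0],[0,0,0]],[0,[0.0265,0.0335,0],[0,0,0]],[0,[0.0265,0.0335,0],[0,0,0]],[0,[0.0265,0.0335,0],[0,0,0]],[0,[0.0265,0.0335,0],[0,0,0]],[0,[0.0265,0.0335,0],[0,0,0]],[0,[0.0265,0.0335,0],[0,0,0]]]'
python3 -m crank '[[0,[0,0,0],[0,0,8.5]],[0,[0,0,0],[0,0,8.5]],[0,[0,0,0],[0,0,8.5]],[0,[0,0,0],[0,0,8.5]],[0,[0,0,0],[0,0,8.5]],[0,[0,0,0],[0,0,8.5]],[0,[0,0,0],[0,0,8.5]],[0,[0,0,0],[0,0,8.5]]]'
python3 -m crank '[[0,[0,0,0.02],[0,0,8.7]],[0,[0,0,0.03],[0,0,0]],[0,[0,0,0],[0,0,0]]]'
python3 - <<'E'
from h import *
a=snap('side','side1.png')
E
python3 go.py 436.6 113 80 8.5
```

```text
time: 6.0
tool_pos: [0.433, 0.115, 0.2201]
ee_rot: [-3.141, -0.004, 3.057]
wrist_force: [-0.3, 0.7, -0.1]
width: 0.0937
finger_force: 0.0
time: 6.8
tool_pos: [0.4341, 0.1138, 0.22]
ee_rot: [-3.137, -0.0, 1.865]
wrist_force: [0.1, 0.2, -0.6]
width: 0.0941
finger_force: 0.0
time: 7.1
tool_pos: [0.4312, 0.1134, 0.1661]
ee_rot: [-3.129, 0.0, 1.721]
wrist_force: [-0.1, -0.2, -0.6]
width: 0.0938
finger_force: 0.0
t 7.15 pos [432.7 113.7 168.8] close ang 8.6 tilt [-0.5 -0.1]
shift tool mm [-1.3  4.5 88.8] turn z 0.1 q6 -0.02 w 0.094 ff 0.0 F [ 0.6 -0.4  0.3]
```

```bash
python3 -m crank '[[0,[-0.001,0.003,0.03],[0,0,0]],[0,[0,0,0.035],[0,0,0]],[0,[0,0,0.03],[0,0,0]],[0,[0,0,0.03],[0,0,0]],[0,[0,0,0.02],[0,0,0]],[0,[0,0,0.009],[0,0,0]],[0,[0,0,0],[0,0,0]]]'
python3 go.py 436.6 113 14 8.5
python3 -m crank '[[0.3,[0,0,0],[0,0,0]],[0.6,[0,0,0],[0,0,0]],[1,[0,0,0],[0,0,0]],[1,[0,0,0],[0,0,0]],[1,[0,0,0],[0,0,0]],[1,[0,0,0],[0,0,0]]]'
python3 go.py 436.6 113 14 8.5
```

```text
time: 7.85
tool_pos: [0.4378, 0.1136, 0.018]
ee_rot: [-3.14, -0.0, 1.722]
wrist_force: [-0.5, -0.6, -0.0]
width: 0.0939
finger_force: 0.0
t 7.85 pos [437.8 113.6  18. ] close ang 8.6 tilt [-0.1 -0. ]
shift tool mm [-0.4 -1.3  4. ] turn z 0.1 q6 -0.02 w 0.0939 ff 0.0 F [-0.5 -0.6 -0. ]
time: 8.45
tool_pos: [0.4375, 0.1137, 0.019]
ee_rot: [-3.14, 0.0, 1.722]
wrist_force: [-5.0, -0.8, 6.0]
width: 0.0614
finger_force: 30.1
t 8.45 pos [437.5 113.7  19. ] close ang 8.6 tilt [-0.1 -0. ]
shift tool mm [-0.5 -1.   5. ] turn z 0.1 q6 -0.02 w 0.0614 ff 30.1 F [-5.  -0.8  6. ]
```

```bash
python3 -m crank '[[0.1,[0,0,0],[0,0,0]],[0.1,[0,0,0],[0,0,0]],[0.1,[0,0,0.006],[0,0,0]],[0.5,[0,0,0],[0,0,0]],[1,[0,0,0],[0,0,0]],[1,[0,0,0],[0,0,0]],[1,[0,0,0],[0,0,0]]]'
python3 -m crank '[[1,[0,0,-0.01],[0,0,0]],[1,[0,0,-0.02],[0,0,0]],[1,[0,0,-0.03],[0,0,0]],[1,[0,0,-0.03],[0,0,0]],[1,[0,0,-0.03],[0,0,0]],[1,[0,0,-0.03],[0,0,0]],[1,[0,0,0],[0,0,0]]]'
python3 go.py 647 94 160 85.4
```

```text
time: 9.15
tool_pos: [0.438, 0.1138, 0.0123]
ee_rot: [-3.141, -0.0, 1.722]
wrist_force: [-0.2, 0.0, -0.3]
width: 0.0619
finger_force: 29.9
time: 9.85
tool_pos: [0.4409, 0.1142, 0.1674]
ee_rot: [3.132, 0.0, 1.722]
wrist_force: [0.8, 0.2, -3.6]
width: 0.0621
finger_force: 29.8
t 9.85 pos [440.9 114.2 167.4] close ang 8.6 tilt [0.6 0.1]
shift tool mm [-50.9 200.6   9.3] turn z -76.8 q6 -0.02 w 0.0621 ff 29.8 F [ 0.8  0.2 -3.6]
```

```bash
python3 -m crank '[[1,[0,0,-0.03],[0,0,-7.7]],[1,[0,0,-0.01],[0,0,-7.7]],[1,[0,0,0],[0,0,-7.7]],[1,[0,0,0],[0,0,-7.7]],[1,[0,0,0],[0,0,-7.7]],[1,[0,0,0],[0,0,-7.7]],[1,[0,0,0],[0,0,-7.7]],[1,[0,0,0],[0,0,-7.7]]]'
python3 -m crank '[[1,[0,0,0],[0,0,-7.7]],[1,[0,0,0],[0,0,-7.5]],[1,[0,0,0],[0,0,0]]]'
python3 go.py 647 94 190 85.4
```

```text
time: 10.65
tool_pos: [0.4371, 0.1137, 0.1999]
ee_rot: [-3.14, -0.004, 2.802]
wrist_force: [0.1, -0.0, -3.9]
width: 0.0623
finger_force: 29.8
time: 10.95
tool_pos: [0.4372, 0.1137, 0.2001]
ee_rot: [-3.141, -0.004, 3.062]
wrist_force: [-0.3, -0.0, -4.1]
width: 0.0622
finger_force: 29.8
t 10.95 pos [437.2 113.7 200.1] close ang 85.4 tilt [-0.2 -0. ]
shift tool mm [-210.7   -2.9    9.4] turn z 0.0 q6 -1.36 w 0.0622 ff 29.8 F [-0.3 -0.  -4.1]
```

```bash
python3 -m crank '[[1,[-0.03,0,0],[0,0,0]],[1,[-0.03,0,0],[0,0,0]],[1,[-0.03,-0.001,0],[0,0,0]],[1,[-0.03,-0.001,0],[0,0,0]],[1,[-0.03,-0.001,0],[0,0,0]],[1,[-0.03,0,0],[0,0,0]],[1,[-0.03,0,0],[0,0,0]],[1,[0,0,0],[0,0,0]]]'
python3 -c "
from h import *
snap('side','side2.png');"
python3 go.py 647 94 19 85.4
```

```text
time: 11.75
tool_pos: [0.6494, 0.0932, 0.198]
ee_rot: [-3.141, -0.004, 3.058]
wrist_force: [0.9, -0.3, -4.5]
width: 0.0621
finger_force: 29.8
t 11.8 pos [647.6  93.7 198.7] close ang 85.3 tilt [-0.3 -0. ]
shift tool mm [ -0.3   0.4 179.7] turn z -0.1 q6 -1.43 w 0.0624 ff 29.8 F [-1.1  0.4 -4.1]
```

View pics/side2.png

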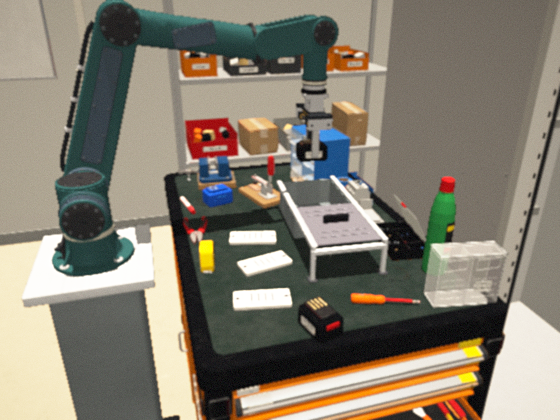

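The battery hangs upright in the gripper over the bay at about (313,150). Lowering it.

```bash
python3 -m crank '[[1,[0,0,0.03],[0,0,0]],[1,[0,0,0.03],[0,0,0]],[1,[0,0,0.03],[0,0,0]],[1,[0,0,0.03],[0,0,0]],[1,[0,0,0.025],[0,0,0]],[1,[0,0,0.015],[0,0,0]],[1,[0,0,0.012],[0,0,0]],[1,[0,0,0],[0,0,0]]]'
python3 go.py 647 94 19 85.4
```

```text
time: 12.6
tool_pos: [0.6465, 0.0934, 0.0518]
ee_rot: [-3.14, 0.006, 3.062]
wrist_force: [-32.8, -6.7, 63.4]
width: 0.0397
finger_force: 71.8
t 12.6 pos [646.5  93.4  51.8] close ang 85.4 tilt [ 0.3 -0.1]
shift tool mm [-0.2  0.7 32.8] turn z 0.0 q6 -1.43 w 0.0397 ff 71.8 F [-32.8  -6.7  63.4]
```

```bash
python3 -m crank '[[1,[0,0,-0.03],[0,0,0]]]'
python3 go.py 647 94 19 85.4;python3 -c "
from h import *
a=snap('side');cv2.imwrite('pics/s3.png',cv2.resize(a['color'][100:260,220:420],None,fx=3,fy=3)[:,:,::-1])"
```

```text
time: 12.7
tool_pos: [0.6459, 0.0943, 0.0657]
ee_rot: [3.141, 0.002, 3.061]
wrist_force: [0.3, 0.1, -5.7]
width: 0.0396
finger_force: 43.6
t 12.7 pos [645.9  94.3  65.7] close ang 85.4 tilt [0.1 0. ]
shift tool mm [-1.  -0.2 46.7] turn z -0.0 q6 -1.43 w 0.0396 ff 43.6 F [ 0.3  0.1 -5.7]
```

View pics/s3.png

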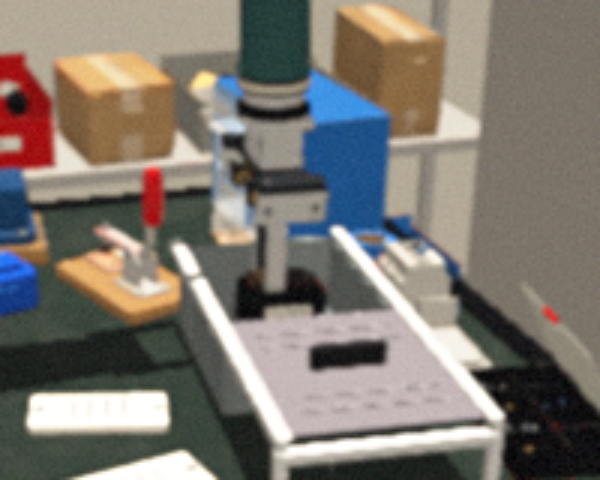

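The battery is upright in the bay, gripped by its top block and lifted about 14 mm. Setting it down.

```bash
python3 -m crank '[[1,[0,0,0.006],[0,0,0]],[1,[0,0,0.004],[0,0,0]],[1,[0,0,0],[0,0,0]]]'
python3 go.py 647 94 52 85.4
```

```text
time: 13.05
tool_pos: [0.6471, 0.0943, 0.052]
ee_rot: [3.141, 0.0, 3.061]
wrist_force: [-4.2, -0.4, 14.5]
width: 0.0395
finger_force: 54.4
t 13.05 pos [647.1  94.3  52. ] close ang 85.4 tilt [0. 0.]
shift tool mm [ 0.1 -0.3 -0. ] turn z 0.0 q6 -1.43 w 0.0395 ff 54.4 F [-4.2 -0.4 14.5]
```

```bash
python3 -m crank '[[1,[0,0,-0.001],[0,0,0]],[0.45,[0,0,0],[0,0,0]],[0.4,[0,0,0],[0,0,0]],[0.35,[0,0,-0.03],[0,0,0]],[0.3,[0,0,-0.03],[0,0,0]],[0.2,[0,0,-0.03],[0,0,0]],[0,[0,0,-0.04],[0,0,0]],[0,[0,0,-0.04],[0,0,0]]]'
python3 go.py 480 -454 200 85.4
```

```text
time: 13.85
tool_pos: [0.6464, 0.0942, 0.2184]
ee_rot: [-3.141, -0.006, 3.061]
wrist_force: [0.1, 0.7, -0.1]
width: 0.0864
finger_force: 0.0
t 13.85 pos [646.4  94.2 218.4] close ang 85.4 tilt [-0.4 -0. ]
shift tool mm [ 121.9 -559.7   19.6] turn z 0.0 q6 -1.43 w 0.0864 ff 0.0 F [ 0.1  0.7 -0.1]
```

```bash
python3 -m crank '[[0,[0,0,0],[0,0,8.5]],[0,[0,0,0],[0,0,8.5]],[0,[0,0,0],[0,0,8.5]],[0,[0,0,0],[0,0,8.5]],[0,[0,0,0],[0,0,8.5]],[0,[0,0,0],[0,0,8.5]],[0,[0,0,0],[0,0,8.5]],[0,[0,0,0],[0,0,8.5]]]'
python3 -m crank '[[0,[0,0,0],[0,0,2]],[0,[0,0,0],[0,0,0]]]'
python3 go.py 480 -454.6 200 15.4
```

```text
time: 14.65
tool_pos: [0.6468, 0.0942, 0.2174]
ee_rot: [-3.137, -0.001, 1.869]
wrist_force: [-0.5, 0.2, 0.1]
width: 0.0942
finger_force: 0.0
time: 14.85
tool_pos: [0.6468, 0.0942, 0.2177]
ee_rot: [-3.137, -0.001, 1.84]
wrist_force: [0.4, -1.1, -0.7]
width: 0.094
finger_force: 0.0
t 14.85 pos [646.8  94.2 217.7] close ang 15.4 tilt [-0.3 -0. ]
shift tool mm [-484.6 -306.7   18.7] turn z 0.0 q6 -0.21 w 0.094 ff 0.0 F [ 0.4 -1.1 -0.7]
```

```bash
python3 -m crank '[[0,[-0.0303,-0.0192,0],[0,0,0]],[0,[-0.0303,-0.0192,0],[0,0,0]],[0,[-0.0303,-0.0192,0],[0,0,0]],[0,[-0.0303,-0.0192,0],[0,0,0]],[0,[-0.0303,-0.0192,0],[0,0,0]],[0,[-0.0303,-0.0192,0],[0,0,0]],[0,[-0.0303,-0.0192,0],[0,0,0]],[0,[-0.0303,-0.0192,0],[0,0,0]]]'
python3 -m crank '[[0,[-0.0303,-0.0192,0],[0,0,0]],[0,[-0.0303,-0.0192,0],[0,0,0]],[0,[-0.0303,-0.0192,0],[0,0,0]],[0,[-0.0303,-0.0192,0],[0,0,0]],[0,[-0.0303,-0.0192,0],[0,0,0]],[0,[-0.0303,-0.0192,0],[0,0,0]],[0,[-0.0303,-0.0192,0.01],[0,0,0]],[0,[-0.0303,-0.0192,0.01],[0,0,0]]]'
python3 - <<'E'
from h import *
a=snap('top');W=cloud(a)
cv2.imwrite('pics/c4.png',cv2.resize(a['color'][130:290,140:420],None,fx=2.8,fy=2.8)[:,:,::-1])
for r in covers(a):print('cover',r)
c=np.array([643,44.4])/1000;th=np.radians(-4.56);A=np.array([[np.cos(th),np.sin(th)],[-np.sin(th),np.cos(th)]])
Q=(W[...,:2]-c)@A.T;z=W[...,2]
m=(abs(Q[...,0])<.08)&(abs(Q[...,1])<.1)
for lo,hi in((.04,.07),(.057,.07)):
    q=Q[m&(z>lo)&(z<hi)];print('bat in case frame',rect(q),z[m&(z>lo)&(z<hi)].max())
E
python3 go.py 480.3 -454.6 14 15.4
```

```text
time: 15.65
tool_pos: [0.5629, -0.1816, 0.2193]
ee_rot: [-3.14, -0.002, 1.841]
wrist_force: [-0.2, -0.4, 0.2]
width: 0.0942
finger_force: 0.0
time: 16.45
tool_pos: [0.4797, -0.4563, 0.1993]
ee_rot: [-3.141, -0.002, 1.841]
wrist_force: [0.7, 0.4, -1.2]
width: 0.0941
finger_force: 0.0
cover ((array([430.7, -31.9]), 131.9, 62.0, -14.1), array([257., 247.]))
cover ((array([ 429.6, -175.9]), 132.0, 62.4, 11.8), array([303., 246.]))
cover ((array([542.6, 276.5]), 145.2, 54.7, -87.4), array([159., 214.]))
bat in case frame (array([25.1, 11.9]), 170.4, 110.1, -89.8) 0.06958196598550619
bat in case frame (array([29.2, 12.2]), 170.4, 101.4, 90.0) 0.06958196598550619
t 16.5 pos [ 476.2 -461.1  195.7] close ang 15.1 tilt [-0.4  0. ]
shift tool mm [  4.8   6.7 181.7] turn z -0.3 q6 -1.12 w 0.094 ff 0.0 F [-2.2 -1.7 -1.6]
```

View pics/c4.png

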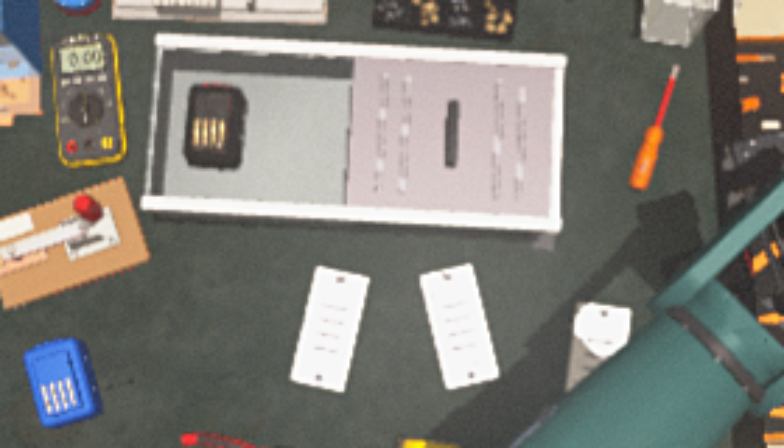

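```bash
python3 -m crank '[[0,[0,0,0.02],[0,0,0]],[0,[0,0,0.035],[0,0,0]],[0,[0,0,0.035],[0,0,0]],[0,[0,0,0.02],[0,0,0]],[0,[0,0,0],[0,0,0]],[0,[0,0,0],[0,0,0]]]'
python3 - <<'E'
from h import *
b=snap('side');W=cloud(b).reshape(-1,3)
q=W[(W[:,2]>.03)&(W[:,2]<.065)&(abs(W[:,0]-.48)<.07)&(abs(W[:,1]+.455)<.07)];print(len(q),rect(q[:,:2]))
cv2.imwrite('pics/s5.png',cv2.resize(b['color'][220:360,240:440],None,fx=3,fy=3)[:,:,::-1])
E
python3 go.py 480.3 -454.6 14 15.4
```

```text
time: 17.1
tool_pos: [0.4801, -0.4545, 0.0903]
ee_rot: [-3.141, -0.002, 1.841]
wrist_force: [-0.2, -0.2, 0.1]
width: 0.0939
finger_force: 0.0
993 (array([ 479.2, -458.2]), 87.8, 63.6, -75.0)
t 17.15 pos [ 480.8 -455.3   92.1] close ang 15.5 tilt [ 0. -0.]
shift tool mm [ 0.8 -0.3 78.1] turn z 0.1 q6 -1.11 w 0.0944 ff 0.0 F [-0.6  0.8  0.7]
```

View pics/s5.png

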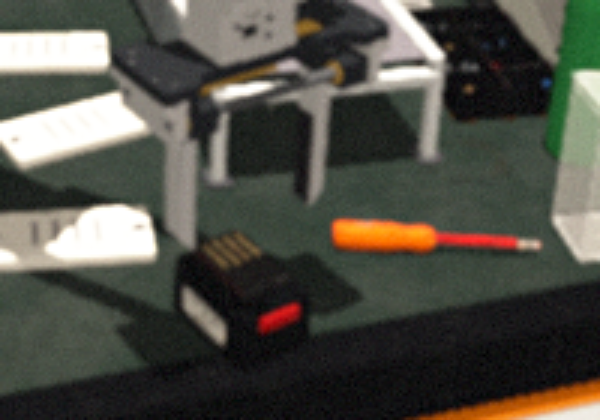

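The fingers straddle battery 2, so descend.

```bash
python3 -m crank '[[0,[0,0,0.025],[0,0,0]],[0,[0,0,0.025],[0,0,0]],[0,[0,0,0.018],[0,0,0]],[0,[0,0,0.01],[0,0,0]],[0,[0,0,0],[0,0,0]],[0.5,[0,0,0],[0,0,0]],[1,[0,0,0],[0,0,0]],[1,[0,0,0],[0,0,0]]]'
python3 -m crank '[[1,[0,0,0],[0,0,0]],[1,[0,0,0],[0,0,0]]]'
python3 go.py 480.3 -454.6 14 15.4
```

```text
time: 17.95
tool_pos: [0.481, -0.4557, 0.0151]
ee_rot: [3.14, 0.002, 1.84]
wrist_force: [0.1, 0.3, -0.1]
width: 0.0735
finger_force: 0.0
time: 18.15
tool_pos: [0.4802, -0.4555, 0.0143]
ee_rot: [-3.141, 0.001, 1.84]
wrist_force: [-1.0, 0.2, 2.5]
width: 0.0621
finger_force: 30.1
t 18.15 pos [ 480.2 -455.5   14.3] close ang 15.4 tilt [-0.  -0.1]
shift tool mm [0.8 0.4 0.3] turn z 0.0 q6 -1.11 w 0.0621 ff 30.1 F [-1.   0.2  2.5]
```

```bash
python3 -m crank '[[1,[0,0,-0.01],[0,0,0]],[1,[0,0,-0.025],[0,0,0]],[1,[0,0,-0.035],[0,0,0]],[1,[0,0,-0.035],[0,0,0]],[1,[0,0,-0.035],[0,0,0]],[1,[0,0,-0.035],[0,0,0]],[1,[0,0,-0.015],[0,0,0]],[1,[0,0,0],[0,0,0]]]'
python3 go.py 639 -5.4 200 15.4
```

```text
time: 18.95
tool_pos: [0.4812, -0.4557, 0.2062]
ee_rot: [3.139, 0.004, 1.841]
wrist_force: [0.7, 0.7, -3.7]
width: 0.062
finger_force: 29.9
t 18.95 pos [ 481.2 -455.7  206.2] close ang 15.5 tilt [ 0.2 -0.2]
shift tool mm [392.  272.1   5.2] turn z 0.1 q6 -1.11 w 0.062 ff 29.9 F [ 0.7  0.7 -3.7]
```

```bash
python3 -m crank '[[1,[0.028,0.0194,0],[0,0,0]],[1,[0.028,0.0194,0],[0,0,0]],[1,[0.028,0.0194,0],[0,0,0]],[1,[0.028,0.0194,0],[0,0,0]],[1,[0.028,0.0194,0],[0,0,0]],[1,[0.028,0.0194,0],[0,0,0]],[1,[0.028,0.0194,0],[0,0,0]],[1,[0.028,0.0194,0],[0,0,0]]]'
python3 -m crank '[[1,[0.028,0.0194,0],[0,0,0]],[1,[0.028,0.0194,0],[0,0,0]],[1,[0.028,0.0194,0],[0,0,0]],[1,[0.028,0.0194,0],[0,0,0]],[1,[0.028,0.0194,0],[0,0,0]],[1,[0.028,0.0194,0],[0,0,0]],[1,[0,0,0],[0,0,-7]],[1,[0,0,0],[0,0,-7]]]'
python3 -m crank '[[1,[0,0,0],[0,0,-7]],[1,[0,0,0],[0,0,-7]],[1,[0,0,0],[0,0,-7]],[1,[0,0,0],[0,0,-7]],[1,[0,0,0],[0,0,-7]],[1,[0,0,0],[0,0,-7]],[1,[0,0,0],[0,0,-7]],[1,[0,0,0],[0,0,-7]]]'
python3 - <<'E'
from h import *
b=snap('side','s6.png');W=cloud(b).reshape(-1,3)
q=W[(W[:,2]>.12)&(W[:,2]<.18)&(abs(W[:,0]-.64)<.1)&(abs(W[:,1]+.0)<.1)];print('held',len(q),rect(q[:,:2]),q[:,2].min())
E
python3 go.py 639 -5.4 24 85.4
```

```text
time: 19.75
tool_pos: [0.5692, -0.1957, 0.1995]
ee_rot: [-3.137, -0.004, 1.84]
wrist_force: [-0.0, 1.0, -4.1]
width: 0.0622
finger_force: 29.9
time: 20.55
tool_pos: [0.6365, -0.0031, 0.199]
ee_rot: [-3.136, -0.004, 2.092]
wrist_force: [0.5, 0.1, -4.7]
width: 0.0622
finger_force: 29.9
time: 21.35
tool_pos: [0.6362, -0.0046, 0.1993]
ee_rot: [3.141, -0.007, 3.067]
wrist_force: [-0.6, 0.0, -4.6]
width: 0.0624
finger_force: 29.9
t 21.4 pos [636.2  -4.6 199.3] close ang 85.9 tilt [-0.4  0. ]
shift tool mm [ -4.   -0.6 175.3] turn z 0.5 q6 -1.6 w 0.062 ff 29.9 F [ 0.3  0.1 -5.4]Traceback (most recent call last):
  File "<stdin>", line 3, in <module>
    return umr_minimum(a, axis, None, out, keepdims, initial, where)
ValueError: zero-size array to reduction operation minimum which has no identity
```

```bash
python3 -m crank '[[1,[-0.0035,0,0.025],[0,0,0.5]],[1,[0,0,0.03],[0,0,0]],[1,[0,0,0.03],[0,0,0]],[1,[0,0,0.025],[0,0,0]],[1,[0,0,0.01],[0,0,0]],[1,[0,0,0],[0,0,0]]]'
python3 go.py 639 -5.4 20 85.4
python3 -m crank '[[1,[0,0,0.02],[0,0,0]],[1,[0,0,0.018],[0,0,0]],[1,[0,0,0.01],[0,0,0]],[1,[0,0,0],[0,0,0]]]'
python3 go.py 639 -5.4 20 85.4
```

```text
time: 22.0
tool_pos: [0.6387, -0.0048, 0.0792]
ee_rot: [3.141, -0.008, 3.052]
wrist_force: [0.3, -0.0, -4.9]
width: 0.062
finger_force: 29.9
t 22.0 pos [638.7  -4.8  79.2] close ang 84.9 tilt [-0.4  0.1]
shift tool mm [-0.9 -0.6 59.2] turn z -0.5 q6 -1.58 w 0.062 ff 29.9 F [ 0.3 -0.  -4.9]
time: 22.4
tool_pos: [0.6404, -0.005, 0.0344]
ee_rot: [3.141, -0.002, 3.053]
wrist_force: [-1.4, -0.0, -3.5]
width: 0.0618
finger_force: 29.9
t 22.4 pos [640.4  -5.   34.4] close ang 84.9 tilt [-0.1  0. ]
shift tool mm [ 1.4 -0.5 14.5] turn z -0.5 q6 -1.58 w 0.0618 ff 29.9 F [-1.4 -0.  -3.5]
```

```bash
python3 -m crank '[[1,[0.001,0,0.008],[0,0,0]],[1,[0,0,0],[0,0,0]]]'
python3 go.py 639 -5.4 20 85.4
python3 -m crank '[[1,[0,0,0.004],[0,0,0]],[1,[0,0,0],[0,0,0]]]'
python3 go.py 639 -5.4 20 85.4
```

```text
time: 22.6
tool_pos: [0.6402, -0.005, 0.0276]
ee_rot: [3.142, 0.0, 3.053]
wrist_force: [-0.3, 0.3, -5.4]
width: 0.0617
finger_force: 29.9
t 22.6 pos [640.2  -5.   27.6] close ang 84.9 tilt [0. 0.]
shift tool mm [ 1.1 -0.5  7.6] turn z -0.5 q6 -1.58 w 0.0617 ff 29.9 F [-0.3  0.3 -5.4]
time: 22.8
tool_pos: [0.6402, -0.005, 0.0235]
ee_rot: [3.142, 0.0, 3.053]
wrist_force: [-0.6, 0.1, -4.8]
width: 0.0623
finger_force: 29.9
t 22.8 pos [640.2  -5.   23.5] close ang 84.9 tilt [0. 0.]
shift tool mm [ 1.1 -0.5  3.5] turn z -0.5 q6 -1.58 w 0.0623 ff 29.9 F [-0.6  0.1 -4.8]
```

Then 3 mm more, release with a small opening, and rise.

```bash
python3 -m crank '[[1,[0,0,0.003],[0,0,0]],[1,[0,0,0.001],[0,0,0]],[1,[0,0,0],[0,0,0]]]'
python3 go.py 639 -5.4 20 85.4
python3 -m crank '[[0.2,[0,0,0],[0,0,0]],[0.2,[0,0,0],[0,0,0]],[0.2,[0,0,0],[0,0,0]],[0.2,[0,0,-0.03],[0,0,0]],[0.2,[0,0,-0.035],[0,0,0]],[0.2,[0,0,-0.035],[0,0,0]],[0.2,[0,0,-0.035],[0,0,0]],[0.2,[0,0,-0.045],[0,0,0]]]'
python3 go.py 430.7 -31.9 200 76
```

```text
time: 23.1
tool_pos: [0.6406, -0.005, 0.0203]
ee_rot: [3.142, 0.001, 3.053]
wrist_force: [-0.8, 0.7, -1.1]
width: 0.062
finger_force: 30.0
t 23.1 pos [640.6  -5.   20.3] close ang 84.9 tilt [ 0.1 -0. ]
shift tool mm [ 1.6 -0.5  0.3] turn z -0.5 q6 -1.58 w 0.062 ff 30.0 F [-0.8  0.7 -1.1]
time: 23.9
tool_pos: [0.6394, -0.0049, 0.1995]
ee_rot: [3.141, -0.003, 3.053]
wrist_force: [0.7, 0.7, -0.3]
width: 0.0752
finger_force: 0.0
t 23.9 pos [639.4  -4.9 199.5] close ang 84.9 tilt [-0.1  0. ]
shift tool mm [205.5 -45.3   0. ] turn z 8.9 q6 -1.58 w 0.0752 ff 0.0 F [ 0.7  0.7 -0.3]
```

```bash
python3 -m crank '[[0,[0.03,-0.0065,0],[0,0,0]],[0,[0.03,-0.0065,0],[0,0,0]],[0,[0.03,-0.0065,0],[0,0,0]],[0,[0.03,-0.0065,0],[0,0,0]],[0,[0.03,-0.0065,0],[0,0,0]],[0,[0.03,-0.0065,0],[0,0,0]],[0,[0.026,-0.006,0],[0,0,4.5]],[0,[0,0,0],[0,0,4.5]]]'
python3 - <<'E'
from h import *
a=snap('top');W=cloud(a)
cv2.imwrite('pics/c7.png',cv2.resize(a['color'][130:290,140:420],None,fx=2.8,fy=2.8)[:,:,::-1])
for r in covers(a):print('cover',r)
c=np.array([643,44.4])/1000;th=np.radians(-4.56);A=np.array([[np.cos(th),np.sin(th)],[-np.sin(th),np.cos(th)]])
Q=(W[...,:2]-c)@A.T;z=W[...,2]
for s in(1,-1):
    m=(abs(Q[...,0])<.07)&(Q[...,1]*s>0)&(Q[...,1]*s<.094)
    for lo,hi in((.045,.07),(.058,.066)):
        q=Q[m&(z>lo)&(z<hi)]
        if len(q):print('bat',s,len(q),rect(q),np.percentile(z[m&(z>lo)&(z<hi)],[50,95]))
E
python3 go.py 430.7 -31.9 80 76
```

```text
time: 24.7
tool_pos: [0.4289, -0.0319, 0.2004]
ee_rot: [-3.141, 0.002, 2.892]
wrist_force: [-0.1, 0.1, 0.2]
width: 0.094
finger_force: 0.0
cover ((array([ 384.3, -328.1]), 132.1, 62.2, -10.3), array([353., 259.]))
cover ((array([542.6, 276.5]), 145.2, 54.8, -87.3), array([160., 214.]))
bat 1 504 (array([13.4, 48.4]), 86.1, 62.1, -2.4) [0.05560559 0.06411984]
bat 1 184 (array([ 9.8, 48.4]), 62.1, 39.9, -2.6) [0.0609157  0.06476919]
bat -1 525 (array([  2. , -51.3]), 89.8, 61.2, -1.1) [0.05633285 0.0645475 ]
bat -1 218 (array([ -1.9, -53.4]), 63.5, 49.5, 2.0) [0.0610845  0.06498088]
t 24.75 pos [430.1 -31.8 200.4] close ang 75.6 tilt [ 0.1 -0. ]
shift tool mm [-3.000e-01  1.000e-01  1.204e+02] turn z -0.4 q6 -1.53 w 0.094 ff 0.0 F [ 0.2  0.4 -0. ]
```

View pics/c7.png

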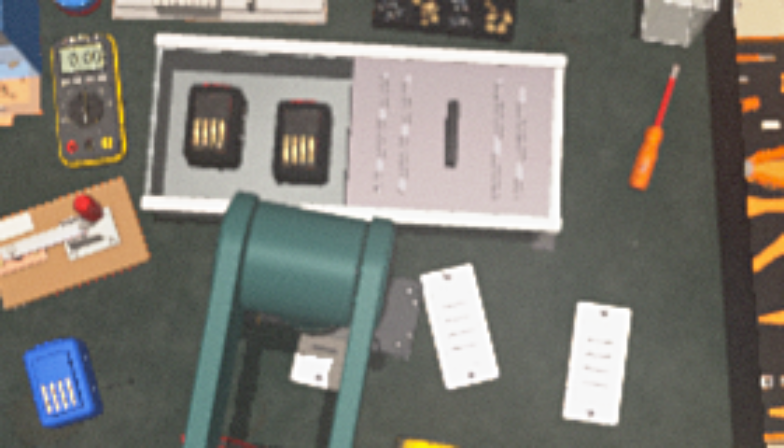

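Both batteries stand upright in the bay. Now cover 1, whose top-view position was (257,247).

```bash
python3 -m crank '[[0,[0,0,0.03],[0,0,0]],[0,[0,0,0.035],[0,0,0]],[0,[0,0,0.035],[0,0,0]],[0,[0,0,0.035],[0,0,0]],[0,[0,0,0.03],[0,0,0]],[0,[0,0,0.02],[0,0,0]],[0,[0,0,0.007],[0,0,0]],[0,[0,0,0],[0,0,0]]]'
python3 go.py 430.7 -31.9 3 76
```

```text
time: 25.55
tool_pos: [0.4306, -0.0315, 0.0068]
ee_rot: [3.142, -0.002, 2.897]
wrist_force: [1.1, 0.3, 0.0]
width: 0.0934
finger_force: 0.0
t 25.55 pos [430.6 -31.5   6.8] close ang 76.0 tilt [-0.1  0. ]
shift tool mm [-0.2 -0.4  3.8] turn z -0.0 q6 -1.53 w 0.0934 ff 0.0 F [1.1 0.3 0. ]
```

```bash
python3 -m crank '[[0,[0,0,0.003],[0,0,0]],[0.3,[0,0,0],[0,0,0]],[0.6,[0,0,0],[0,0,0]],[1,[0,0,0],[0,0,0]],[1,[0,0,0],[0,0,0]],[1,[0,0,0],[0,0,0]]]'
python3 go.py 430.7 -31.9 3 76
python3 -m crank '[[1,[0,0,-0.01],[0,0,0]],[1,[0,0,-0.02],[0,0,0]],[1,[0,0,-0.03],[0,0,0]],[1,[0,0,-0.03],[0,0,0]],[1,[0,0,-0.035],[0,0,0]],[1,[0,0,-0.035],[0,0,0]],[1,[0,0,0],[0,0,0]]]'
python3 - <<'E'
from h import *
A=lambda x,y:(643+x*.9968+y*.0795, 44.4-x*.0795+y*.9968)
print(A(6,48.4),A(0,-51.3))
E
python3 go.py 652.8 92.2 160 85.4
```

```text
time: 26.15
tool_pos: [0.4312, -0.0317, 0.0048]
ee_rot: [3.141, 0.001, 2.896]
wrist_force: [0.4, 0.1, 1.0]
width: 0.0596
finger_force: 30.0
t 26.15 pos [431.2 -31.7   4.8] close ang 75.9 tilt [0. 0.]
shift tool mm [ 0.4 -0.4  1.8] turn z -0.1 q6 -1.53 w 0.0596 ff 30.0 F [0.4 0.1 1. ]
time: 26.85
tool_pos: [0.4342, -0.0323, 0.1709]
ee_rot: [3.141, 0.012, 2.896]
wrist_force: [-0.5, -0.3, -0.1]
width: 0.0592
finger_force: 30.0
(652.8286, 92.16812) (638.92165, -6.735839999999996)
t 26.85 pos [434.2 -32.3 170.9] close ang 75.9 tilt [ 0.7 -0.1]
shift tool mm [-181.7  173.8   13.2] turn z -9.5 q6 -1.53 w 0.0592 ff 30.0 F [-0.5 -0.3 -0.1]
```

```bash
python3 -m crank '[[1,[-0.0227,0.0217,0],[0,0,0]],[1,[-0.0227,0.0217,0],[0,0,0]],[1,[-0.0227,0.0217,0],[0,0,0]],[1,[-0.0227,0.0217,0],[0,0,0]],[1,[-0.0227,0.0217,0],[0,0,0]],[1,[-0.0227,0.0217,0],[0,0,0]],[1,[-0.0227,0.0217,0],[0,0,0]],[1,[-0.0227,0.0217,0],[0,0,0]]]'
python3 -m crank '[[1,[0,0,0],[0,0,-5]],[1,[0,0,0],[0,0,-4.5]],[1,[0,0,0.03],[0,0,0]],[1,[0,0,0.02],[0,0,0]],[1,[0,0,0],[0,0,0]],[1,[0,0,0],[0,0,0]]]'
python3 -c "
from h import *
b=snap('side');cv2.imwrite('pics/s8.png',cv2.resize(b['color'][80:280,200:420],None,fx=3,fy=3)[:,:,::-1])"
python3 go.py 652.8 92.2 66 85.4
```

```text
time: 27.65
tool_pos: [0.6498, 0.0933, 0.1631]
ee_rot: [-3.141, -0.002, 2.896]
wrist_force: [-0.1, 0.0, -1.4]
width: 0.0596
finger_force: 30.0
time: 28.25
tool_pos: [0.6488, 0.0926, 0.1136]
ee_rot: [-3.141, -0.002, 3.062]
wrist_force: [0.3, -0.2, 0.1]
width: 0.0595
finger_force: 30.0
t 28.3 pos [649.6  92.6 115.1] close ang 85.4 tilt [0. 0.]
shift tool mm [-3.2 -0.2 49.1] turn z 0.0 q6 -1.44 w 0.0596 ff 30.0 F [-0.2  0.4 -0.5]
```

View pics/s8.png

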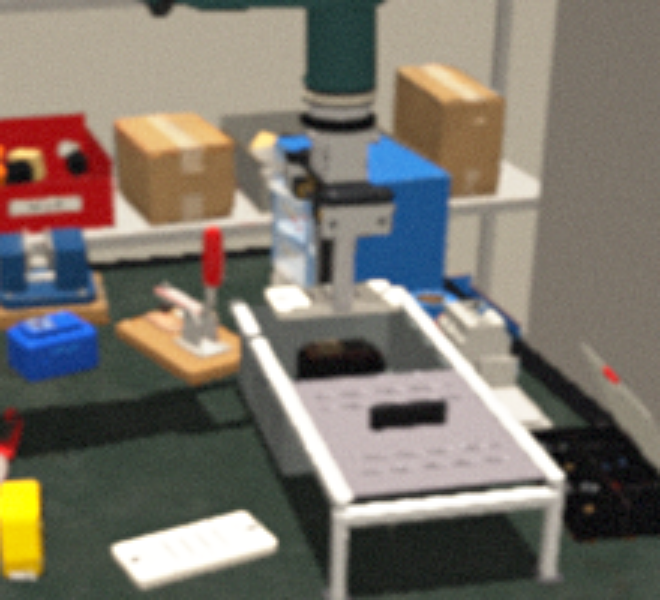

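The cover is held level over the bay at about crop (335,300). Lowering it.

```bash
python3 -m crank '[[1,[-0.003,0,0.015],[0,0,0]],[1,[0,0,0.015],[0,0,0]],[1,[0,0,0.01],[0,0,0]],[1,[0,0,0.004],[0,0,0]],[1,[0,0,0],[0,0,0]]]'
python3 go.py 652.8 92.2 66.8 85.4
python3 -m crank '[[1,[0,0,0.0015],[0,0,0]],[1,[0,0,0],[0,0,0]]]'
python3 go.py 652.8 92.2 66.8 85.4
```

```text
time: 28.8
tool_pos: [0.6515, 0.0924, 0.0689]
ee_rot: [-3.141, -0.003, 3.062]
wrist_force: [-0.4, 0.3, -0.8]
width: 0.0596
finger_force: 30.0
t 28.8 pos [651.5  92.4  68.9] close ang 85.4 tilt [-0.2 -0. ]
shift tool mm [-1.3 -0.   2.1] turn z 0.0 q6 -1.44 w 0.0596 ff 30.0 F [-0.4  0.3 -0.8]
time: 29.0
tool_pos: [0.6527, 0.0924, 0.0695]
ee_rot: [3.141, 0.001, 3.062]
wrist_force: [0.0, -0.0, 0.9]
width: 0.0595
finger_force: 30.0
t 29.0 pos [652.7  92.4  69.5] close ang 85.4 tilt [0.1 0. ]
shift tool mm [-0.1 -0.2  2.7] turn z 0.0 q6 -1.44 w 0.0595 ff 30.0 F [ 0.  -0.   0.9]
```

```bash
python3 -m crank '[[1,[0,0,0.0015],[0,0,0]],[1,[0,0,0],[0,0,0]]]'
python3 -m crank '[[0.3,[0,0,0],[0,0,0]],[0.25,[0,0,0],[0,0,0]],[0.25,[0,0,0],[0,0,0]],[0.2,[0,0,-0.02],[0,0,0]],[0.1,[0,0,-0.03],[0,0,0]],[0,[0,0,-0.035],[0,0,0]],[0,[0,0,-0.035],[0,0,0]],[0,[0,0,0],[0,0,0]]]'
python3 go.py 429.6 -175.9 180 101.8
```

```text
time: 29.2
tool_pos: [0.6525, 0.0924, 0.0678]
ee_rot: [3.141, 0.001, 3.062]
wrist_force: [-1.3, 0.1, -0.4]
width: 0.0592
finger_force: 30.0
time: 30.0
tool_pos: [0.6553, 0.0926, 0.1952]
ee_rot: [3.14, 0.013, 3.062]
wrist_force: [0.3, 0.5, 0.3]
width: 0.094
finger_force: 0.0
t 30.0 pos [655.3  92.6 195.2] close ang 85.4 tilt [0.7 0. ]
shift tool mm [ 203.9 -285.6   12.1] turn z -16.4 q6 -1.44 w 0.094 ff 0.0 F [0.3 0.5 0.3]
```

```bash
python3 -m crank '[[0,[0.0204,-0.0286,0],[0,0,0]],[0,[0.0204,-0.0286,0],[0,0,0]],[0,[0.0204,-0.0286,0],[0,0,0]],[0,[0.0204,-0.0286,0],[0,0,0]],[0,[0.0204,-0.0286,0],[0,0,0]],[0,[0.0204,-0.0286,0],[0,0,0]],[0,[0.0204,-0.0286,0],[0,0,0]],[0,[0.0204,-0.0286,0],[0,0,0]]]'
python3 - <<'E'
from h import *
a=snap('top','t9.png')
for r in covers(a,0.012):print('cover',r)
for r in covers(a,0.074):print('cover@74',r)
b=snap('side')
for r in covers(b,0.012):print('side cover',r)
E
python3 go.py 429.6 -175.9 180 101.8
```

```text
time: 30.8
tool_pos: [0.47, -0.1235, 0.1864]
ee_rot: [3.141, -0.001, 3.062]
wrist_force: [-0.0, 0.0, 0.4]
width: 0.0938
finger_force: 0.0
cover ((array([ 384.4, -328.1]), 131.8, 62.2, -10.3), array([353., 259.]))
cover ((array([542.6, 276.5]), 145.2, 54.8, -87.3), array([159., 214.]))
cover@74 ((array([ 380.8, -317.4]), 126.2, 59.5, -10.3), array([353., 259.]))
cover@74 ((array([532.2, 261.3]), 138.9, 52.5, -87.3), array([159., 214.]))
side cover ((array([ 384. , -333.4]), 132.1, 74.3, -10.4), array([262., 298.]))
side cover ((array([ 425.6, -181.8]), 127.6, 74.8, 11.7), array([265., 263.]))
t 30.9 pos [ 469.1 -125.   186.7] close ang 85.2 tilt [-0.1 -0. ]
shift tool mm [ 35.1 -54.    6.8] turn z -16.6 q6 -1.86 w 0.0939 ff 0.0 F [0.2 0.4 1. ]
```

View pics/t9.png

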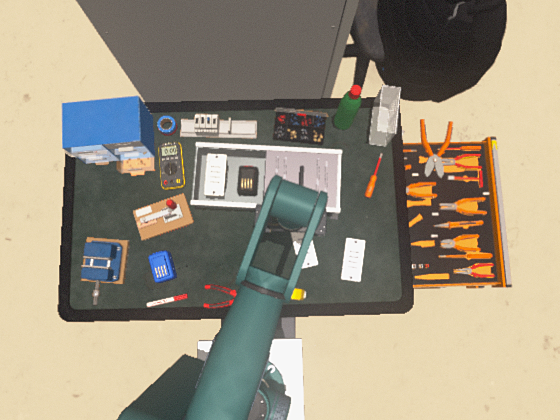

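Cover 1 lies flat on battery 1 at (215,175). The side view shows covers 2 and 3 unmoved. Going for cover 2.

```bash
python3 -m crank '[[0,[0.0175,-0.027,0],[0,0,0]],[0,[0.0175,-0.027,0],[0,0,0]],[0,[0,0,0.03],[0,0,-8.3]],[0,[0,0,0.03],[0,0,-8.3]],[0,[0,0,0.03],[0,0,0]],[0,[0,0,0.03],[0,0,0]],[0,[0,0,0],[0,0,0]]]'
python3 go.py 429.6 -175.9 4 101.8
```

```text
time: 31.6
tool_pos: [0.4291, -0.1712, 0.0622]
ee_rot: [3.134, -0.008, -2.931]
wrist_force: [-0.6, 0.1, -0.1]
width: 0.094
finger_force: 0.0
t 31.6 pos [ 429.1 -171.2   62.2] close ang 102.1 tilt [-0.5  0.3]
shift tool mm [ 0.  -5.1 58.2] turn z 0.3 q6 -2.28 w 0.094 ff 0.0 F [-0.6  0.1 -0.1]
```

```bash
python3 -m crank '[[0,[0,-0.004,0.02],[0,0,0]],[0,[0,0,0.02],[0,0,0]],[0,[0,0,0.01],[0,0,0]],[0,[0,0,0.004],[0,0,0]],[0,[0,0,0],[0,0,0]],[0,[0,0,0],[0,0,0]]]'
python3 go.py 429.6 -175.9 4 101.8
```

```text
time: 32.2
tool_pos: [0.434, -0.178, 0.0146]
ee_rot: [-3.14, 0.002, -2.931]
wrist_force: [0.4, 0.5, -0.2]
width: 0.0939
finger_force: 0.0
t 32.2 pos [ 434.  -178.    14.6] close ang 102.1 tilt [ 0.1 -0.1]
shift tool mm [ 3.9  3.  10.6] turn z 0.3 q6 -2.29 w 0.0939 ff 0.0 F [ 0.4  0.5 -0.2]
```

```bash
python3 -m crank '[[0,[0.004,0.0025,0.006],[0,0,0]],[0,[0,0,0.004],[0,0,0]],[0.3,[0,0,0],[0,0,0]],[0.6,[0,0,0],[0,0,0]],[1,[0,0,0],[0,0,0]],[1,[0,0,0],[0,0,0]],[1,[0,0,0],[0,0,0]]]'
python3 go.py 429.6 -175.9 4 101.8
```

```text
time: 32.9
tool_pos: [0.4289, -0.1761, 0.0036]
ee_rot: [-3.141, 0.0, -2.931]
wrist_force: [-0.2, 0.1, -0.6]
width: 0.0593
finger_force: 30.0
t 32.9 pos [ 428.9 -176.1    3.6] close ang 102.0 tilt [ 0. -0.]
shift tool mm [-0.8  0.1 -0.4] turn z 0.2 q6 -2.29 w 0.0593 ff 30.0 F [-0.2  0.1 -0.6]
```

```bash
python3 -m crank '[[1,[0,0,-0.01],[0,0,0]],[1,[0,0,-0.02],[0,0,0]],[1,[0,0,-0.03],[0,0,0]],[1,[0,0,-0.03],[0,0,0]],[1,[0,0,-0.035],[0,0,0]],[1,[0,0,-0.035],[0,0,8.3]],[1,[0,0,0],[0,0,8.3]],[1,[0,0,0],[0,0,0]]]'
python3 go.py 638.9 -6.7 165 85.4
```

```text
time: 33.7
tool_pos: [0.4294, -0.1764, 0.1656]
ee_rot: [-3.14, 0.003, 3.062]
wrist_force: [-0.1, -0.2, -0.2]
width: 0.0595
finger_force: 30.0
t 33.7 pos [ 429.4 -176.4  165.6] close ang 85.5 tilt [ 0.2 -0.1]
shift tool mm [-195.4  185.8    1. ] turn z 0.1 q6 -2.0 w 0.0595 ff 30.0 F [-0.1 -0.2 -0.2]
```

```bash
python3 -m crank '[[1,[-0.0244,0.0232,0],[0,0,0]],[1,[-0.0244,0.0232,0],[0,0,0]],[1,[-0.0244,0.0232,0],[0,0,0]],[1,[-0.0244,0.0232,0],[0,0,0]],[1,[-0.0244,0.0232,0],[0,0,0]],[1,[-0.0244,0.0232,0],[0,0,0]],[1,[-0.0244,0.0232,0],[0,0,0]],[1,[-0.0244,0.0232,0],[0,0,0]]]'
python3 -m crank '[[1,[0,0,0.03],[0,0,0]],[1,[0,0,0.02],[0,0,0]],[1,[0,0,0],[0,0,0]],[1,[0,0,0],[0,0,0]]]'
python3 go.py 638.9 -6.7 66 85.4
```

```text
time: 34.5
tool_pos: [0.6382, -0.0055, 0.162]
ee_rot: [3.142, -0.003, 3.066]
wrist_force: [0.4, -0.3, -0.3]
width: 0.0595
finger_force: 30.0
time: 34.9
tool_pos: [0.6373, -0.0065, 0.1125]
ee_rot: [3.142, -0.003, 3.064]
wrist_force: [0.1, 0.4, 0.8]
width: 0.0597
finger_force: 30.0
t 34.9 pos [637.3  -6.5 112.5] close ang 85.5 tilt [-0.1  0. ]
shift tool mm [-1.7 -0.  46.5] turn z 0.1 q6 -1.59 w 0.0597 ff 30.0 F [0.1 0.4 0.8]
```

```bash
python3 -m crank '[[1,[-0.001,0,0.015],[0,0,0]],[1,[0,0,0.015],[0,0,0]],[1,[0,0,0.01],[0,0,0]],[1,[0,0,0.004],[0,0,0]],[1,[0,0,0],[0,0,0]]]'
python3 go.py 638.9 -6.7 65.6 85.4
python3 -m crank '[[1,[0,0,0.002],[0,0,0]],[1,[0,0,0],[0,0,0]]]'
python3 go.py 638.9 -6.7 65.6 85.4
```

```text
time: 35.4
tool_pos: [0.6383, -0.0066, 0.0682]
ee_rot: [3.141, -0.002, 3.062]
wrist_force: [-0.7, -0.0, -1.1]
width: 0.0596
finger_force: 30.0
t 35.4 pos [638.3  -6.6  68.2] close ang 85.4 tilt [-0.1  0. ]
shift tool mm [-0.7 -0.   2.6] turn z 0.0 q6 -1.59 w 0.0596 ff 30.0 F [-0.7 -0.  -1.1]
time: 35.6
tool_pos: [0.6394, -0.0067, 0.068]
ee_rot: [3.142, 0.001, 3.062]
wrist_force: [0.3, 0.1, -0.4]
width: 0.0595
finger_force: 30.0
t 35.6 pos [639.4  -6.7  68. ] close ang 85.4 tilt [ 0.1 -0. ]
shift tool mm [ 0.5 -0.1  2.4] turn z 0.0 q6 -1.59 w 0.0595 ff 30.0 F [ 0.3  0.1 -0.4]
```

```bash
python3 -m crank '[[1,[0,0,0.002],[0,0,0]],[1,[0,0,0],[0,0,0]]]'
python3 -m crank '[[0.3,[0,0,0],[0,0,0]],[0.25,[0,0,0],[0,0,0]],[0.25,[0,0,0],[0,0,0]],[0.2,[0,0,-0.02],[0,0,0]],[0.1,[0,0,-0.03],[0,0,0]],[0,[0,0,-0.035],[0,0,0]],[0,[0,0,-0.035],[0,0,0]],[0,[0,0,0],[0,0,0]]]'
python3 -c "
from h import *
for r in covers(snap('top')):print(r)"
python3 go.py 384.4 -328.1 180 79.7
```

```text
time: 35.8
tool_pos: [0.6391, -0.0066, 0.0656]
ee_rot: [3.142, 0.0, 3.062]
wrist_force: [-1.1, -0.5, -0.8]
width: 0.0595
finger_force: 30.0
time: 36.6
tool_pos: [0.6421, -0.0069, 0.193]
ee_rot: [-3.141, 0.013, 3.062]
wrist_force: [-0.5, 0.1, 0.6]
width: 0.0939
finger_force: 0.0
((array([ 384.4, -328.1]), 131.8, 62.2, -10.3), array([353., 259.]))
((array([542.5, 276.5]), 145.2, 55.0, -87.3), array([159., 214.]))
t 36.65 pos [640.9  -6.8 189.6] close ang 85.4 tilt [ 0.4 -0. ]
shift tool mm [ 230.2 -340.6    7.8] turn z 5.7 q6 -1.59 w 0.0939 ff 0.0 F [ 0.4 -0.3 -0.8]
```

```bash
python3 -m crank '[[0,[0.0192,-0.0284,0],[0,0,0]],[0,[0.0192,-0.0284,0],[0,0,0]],[0,[0.0192,-0.0284,0],[0,0,0]],[0,[0.0192,-0.0284,0],[0,0,0]],[0,[0.0192,-0.0284,0],[0,0,0]],[0,[0.0192,-0.0284,0],[0,0,0]],[0,[0.0192,-0.0284,0],[0,0,0]],[0,[0.0192,-0.0284,0],[0,0,0]]]'
python3 -m crank '[[0,[0.0192,-0.0284,0],[0,0,2.8]],[0,[0.0192,-0.0284,0],[0,0,2.8]],[0,[0.0192,-0.0284,0],[0,0,0]],[0,[0.0192,-0.0284,0],[0,0,0]],[0,[0,0,0.04],[0,0,0]],[0,[0,0,0.04],[0,0,0]],[0,[0,0,0],[0,0,0]],[0,[0,0,0],[0,0,0]]]'
python3 - <<'E'
from h import *
a=snap('top');b=snap('side')
for r in covers(a,.012):print('top',r)
for r in covers(a,.074):print('top74',r)
for r in covers(b,.012):print('side',r)
cv2.imwrite('pics/c10.png',cv2.resize(a['color'][130:290,140:420],None,fx=2.8,fy=2.8)[:,:,::-1])
E
python3 go.py 384.4 -328.1 4 79.7
```

```text
time: 37.45
tool_pos: [0.4661, -0.2213, 0.1833]
ee_rot: [3.14, -0.003, 3.062]
wrist_force: [-0.8, 0.2, 0.1]
width: 0.0941
finger_force: 0.0
time: 38.25
tool_pos: [0.3752, -0.3217, 0.1042]
ee_rot: [3.139, -0.003, 2.964]
wrist_force: [0.1, 0.4, 0.6]
width: 0.094
finger_force: 0.0
top ((array([542.5, 276.5]), 145.2, 55.0, -87.3), array([159., 214.]))
top74 ((array([532.1, 261.3]), 138.9, 52.7, -87.3), array([159., 214.]))
side ((array([ 383.5, -334.3]), 132.5, 72.6, -9.1), array([261., 301.]))
t 38.35 pos [ 377.  -323.3  107.3] close ang 79.9 tilt [ 0.1 -0.1]
shift tool mm [ -7.9  -3.2 103.3] turn z 0.2 q6 -2.22 w 0.0943 ff 0.0 F [ 0.2 -0.6  0.5]
```

View pics/c10.png

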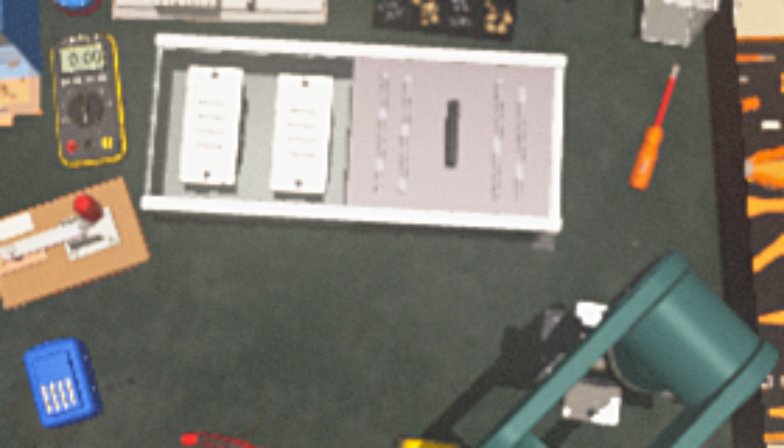

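Both covers lie flat on the batteries, at crop (212,125) and (303,132). The third cover is unmoved under the gripper.

```bash
python3 -m crank '[[0,[-0.0075,-0.003,0.03],[0,0,0]],[0,[0,0,0.03],[0,0,0]],[0,[0,0,0.02],[0,0,0]],[0,[0,0,0.014],[0,0,0]],[0,[0,0,0],[0,0,0]],[0,[0,0,0],[0,0,0]]]'
python3 go.py 384.4 -328.1 4 79.7
```

```text
time: 38.95
tool_pos: [0.3839, -0.3277, 0.013]
ee_rot: [-3.14, 0.002, 2.965]
wrist_force: [0.2, -0.0, 0.6]
width: 0.094
finger_force: 0.0
t 38.95 pos [ 383.9 -327.7   13. ] close ang 79.9 tilt [ 0.1 -0.1]
shift tool mm [-0.6 -0.3  9. ] turn z 0.2 q6 -2.21 w 0.094 ff 0.0 F [ 0.2 -0.   0.6]
```

```bash
python3 -m crank '[[0,[0,0,0.006],[0,0,0]],[0,[0,0,0.003],[0,0,0]],[0.3,[0,0,0],[0,0,0]],[0.6,[0,0,0],[0,0,0]],[1,[0,0,0],[0,0,0]],[1,[0,0,0],[0,0,0]],[1,[0,0,0],[0,0,0]]]'
python3 go.py 384.4 -328.1 4 79.7
python3 -m crank '[[1,[0,0,-0.01],[0,0,0]],[1,[0,0,-0.02],[0,0,0]],[1,[0,0,-0.03],[0,0,0]],[1,[0,0,-0.03],[0,0,0]],[1,[0,0,-0.035],[0,0,-2.8]],[1,[0,0,-0.035],[0,0,-2.8]],[1,[0,0,-0.01],[0,0,0]],[1,[0,0,0],[0,0,0]]]'
python3 go.py 638.9 -6.7 170 85.4
```

```text
time: 39.65
tool_pos: [0.3829, -0.3269, 0.0026]
ee_rot: [-3.141, 0.0, 2.964]
wrist_force: [-0.1, -0.3, 0.6]
width: 0.0592
finger_force: 30.0
t 39.65 pos [ 382.9 -326.9    2.6] close ang 79.8 tilt [ 0. -0.]
shift tool mm [-1.7 -0.9 -1.4] turn z 0.1 q6 -2.21 w 0.0592 ff 30.0 F [-0.1 -0.3  0.6]
time: 40.45
tool_pos: [0.3836, -0.3276, 0.1746]
ee_rot: [-3.139, 0.003, 3.061]
wrist_force: [-0.5, -0.2, -0.5]
width: 0.0598
finger_force: 30.0
t 40.45 pos [ 383.6 -327.6  174.6] close ang 85.4 tilt [ 0.2 -0.2]
shift tool mm [-228.6  340.4    4.3] turn z -0.0 q6 -2.31 w 0.0598 ff 30.0 F [-0.5 -0.2 -0.5]
```

```bash
python3 -m crank '[[1,[-0.0191,0.0284,0],[0,0,0]],[1,[-0.0191,0.0284,0],[0,0,0]],[1,[-0.0191,0.0284,0],[0,0,0]],[1,[-0.0191,0.0284,0],[0,0,0]],[1,[-0.0191,0.0284,0],[0,0,0]],[1,[-0.0191,0.0284,0],[0,0,0]],[1,[-0.0191,0.0284,0],[0,0,0]],[1,[-0.0191,0.0284,0],[0,0,0]]]'
python3 -m crank '[[1,[-0.0191,0.0284,0],[0,0,0]],[1,[-0.0191,0.0284,0],[0,0,0]],[1,[-0.0191,0.0284,0],[0,0,0]],[1,[-0.0191,0.0284,0],[0,0,0]],[1,[0,0,0.03],[0,0,0]],[1,[0,0,0.02],[0,0,0]],[1,[0,0,0],[0,0,0]],[1,[0,0,0],[0,0,0]]]'
python3 go.py 638.9 -6.7 77 85.4
```

```text
time: 41.25
tool_pos: [0.5526, -0.1108, 0.1691]
ee_rot: [3.14, -0.005, 3.061]
wrist_force: [0.4, 0.4, -0.1]
width: 0.0596
finger_force: 30.0
time: 42.05
tool_pos: [0.6371, -0.0052, 0.1202]
ee_rot: [3.141, -0.004, 3.062]
wrist_force: [-0.4, -0.2, 0.0]
width: 0.0598
finger_force: 30.0
t 42.05 pos [637.1  -5.2 120.2] close ang 85.4 tilt [-0.3  0. ]
shift tool mm [-2.1 -1.3 43.1] turn z 0.0 q6 -1.59 w 0.0598 ff 30.0 F [-0.4 -0.2  0. ]
```

```bash
python3 -m crank '[[1,[-0.001,-0.001,0.015],[0,0,0]],[1,[0,0,0.015],[0,0,0]],[1,[0,0,0.009],[0,0,0]],[1,[0,0,0.002],[0,0,0]],[1,[0,0,0],[0,0,0]]]'
python3 go.py 638.9 -6.7 77 85.4
python3 -m crank '[[1,[0,0,0.002],[0,0,0]],[1,[0,0,0],[0,0,0]]]'
python3 go.py 638.9 -6.7 77 85.4
```

```text
time: 42.55
tool_pos: [0.6389, -0.0064, 0.0807]
ee_rot: [3.141, -0.001, 3.062]
wrist_force: [0.1, -0.5, -0.2]
width: 0.0594
finger_force: 30.0
t 42.55 pos [638.9  -6.4  80.7] close ang 85.4 tilt [-0.1  0. ]
shift tool mm [-0.  -0.3  3.7] turn z 0.0 q6 -1.59 w 0.0594 ff 30.0 F [ 0.1 -0.5 -0.2]
time: 42.75
tool_pos: [0.6396, -0.0064, 0.08]
ee_rot: [3.142, 0.001, 3.062]
wrist_force: [-0.3, -0.0, -0.3]
width: 0.0595
finger_force: 30.0
t 42.75 pos [639.6  -6.4  80. ] close ang 85.4 tilt [ 0.1 -0. ]
shift tool mm [ 0.7 -0.4  3. ] turn z 0.0 q6 -1.59 w 0.0595 ff 30.0 F [-0.3 -0.  -0.3]
```

```bash
python3 -m crank '[[1,[0,0,0.0025],[0,0,0]],[1,[0,0,0],[0,0,0]]]'
python3 -m crank '[[0.3,[0,0,0],[0,0,0]],[0.25,[0,0,0],[0,0,0]],[0.25,[0,0,0],[0,0,0]],[0.2,[0,0,-0.02],[0,0,0]],[0.1,[0,0,-0.03],[0,0,0]],[0.2,[0,0,-0.035],[0,0,0]],[0.3,[0,0,-0.035],[0,0,0]],[0.5,[0,0,0],[0,0,0]]]'
python3 go.py 625.4 -168.9 200 85.4
python3 -m crank '[[0.5,[0,-0.03,0],[0,0,0]],[0.5,[0,-0.03,0],[0,0,0]],[0.5,[0,-0.03,0],[0,0,0]],[0.5,[0,-0.03,0],[0,0,0]],[0.5,[0,-0.03,0],[0,0,0]],[0.5,[0,-0.012,0],[0,0,0]],[0.5,[0,0,0],[0,0,0]],[0.5,[0,0,0],[0,0,0]]]'
python3 - <<'E'
from h import *
a=snap('top');W=cloud(a)
c=np.array([643,44.4])/1000;th=np.radians(-4.56);A=np.array([[np.cos(th),np.sin(th)],[-np.sin(th),np.cos(th)]])
Q=(W[...,:2]-c)@A.T;z=W[...,2]
for s in(1,-1):
    m=(abs(Q[...,0])<.08)&(Q[...,1]*s>.01)&(Q[...,1]*s<.09)&(z>.065)&(z<.095)
    if m.any():print(s,rect(Q[m]),np.percentile(z[m],[5,50,95,100]))
for r in covers(a,.012):print(r)
cv2.imwrite('pics/c11.png',cv2.resize(a['color'][130:290,140:420],None,fx=2.8,fy=2.8)[:,:,::-1])
E
python3 go.py 625.4 -168.9 102 85.4
```

```text
time: 42.95
tool_pos: [0.6393, -0.0064, 0.0769]
ee_rot: [3.141, 0.0, 3.062]
wrist_force: [-0.9, 0.2, -0.5]
width: 0.0596
finger_force: 30.0
time: 43.75
tool_pos: [0.6422, -0.0067, 0.2046]
ee_rot: [-3.141, 0.013, 3.062]
wrist_force: [0.6, 0.2, 0.9]
width: 0.0623
finger_force: 0.0
t 43.75 pos [642.2  -6.7 204.6] close ang 85.4 tilt [ 0.7 -0.1]
shift tool mm [   4.  -163.1    4.5] turn z 0.0 q6 -1.59 w 0.0623 ff 0.0 F [0.6 0.2 0.9]
time: 44.55
tool_pos: [0.6264, -0.1669, 0.1965]
ee_rot: [3.14, -0.001, 3.063]
wrist_force: [0.4, 0.6, -0.6]
width: 0.0472
finger_force: 0.0
1 (array([10.5, 47.2]), 139.1, 60.9, -0.3) [0.06783397 0.07306785 0.07791524 0.08959937]
-1 (array([  1. , -52.8]), 161.0, 63.0, 2.7) [0.07860579 0.08488001 0.08973308 0.09495348]
((array([542.5, 276.5]), 145.2, 55.0, -87.3), array([159., 214.]))
t 44.6 pos [ 626.6 -166.5  196.7] close ang 85.5 tilt [-0.   0.1]
shift tool mm [ 1.  -2.6 94.7] turn z 0.1 q6 -1.84 w 0.0472 ff 0.0 F [ 1.   0.2 -0.4]
```

View pics/c11.png

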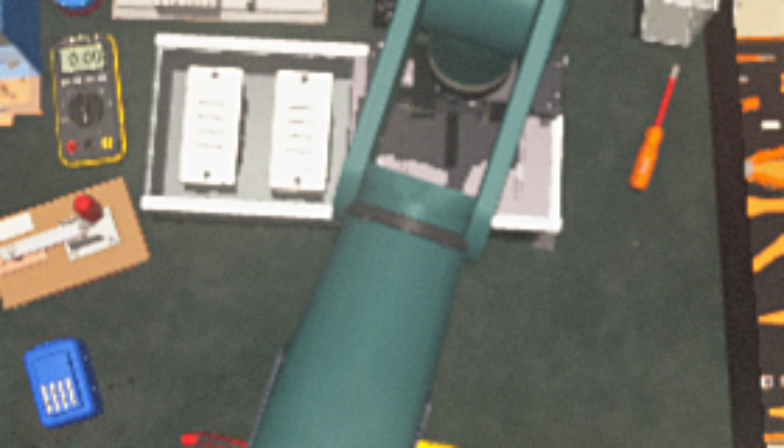

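Stacks are at heights 73 and 85 mm, both flat, below the lid underside at 91 mm. Shutting the lid.

```bash
python3 -m crank '[[0.5,[0.001,-0.002,0.035],[0,0,0]],[0.5,[0,0,0.035],[0,0,0]],[0.5,[0,0,0.02],[0,0,0]],[0.8,[0,0,0],[0,0,0]],[1,[0,0,0],[0,0,0]],[1,[0,0,0],[0,0,0]],[1,[0,0,0],[0,0,0]]]'
python3 go.py 642.6 45.4 103.4 85.4
```

```text
time: 45.3
tool_pos: [0.6266, -0.1699, 0.1095]
ee_rot: [-3.141, 0.004, 3.063]
wrist_force: [0.9, 0.6, 0.6]
width: 0.0186
finger_force: 0.0
t 45.3 pos [ 626.6 -169.9  109.5] close ang 85.5 tilt [ 0.2 -0.1]
shift tool mm [  1.  215.9   5.8] turn z 0.1 q6 -1.84 w 0.0186 ff 0.0 F [0.9 0.6 0.6]
```

```bash
python3 -m crank '[[0.7,[0,0,0.003],[0,0,0]],[0.7,[0,0,0.003],[0,0,0]],[1,[0,0,0],[0,0,0]],[1,[0,0,0],[0,0,0]],[1,[0,0,0],[0,0,0]],[1,[0,0,0],[0,0,0]],[1,[0,0,0],[0,0,0]]]'
python3 go.py 642.6 45.4 103.4 85.4
python3 -m crank '[[1,[0,0.02,0],[0,0,0]],[1,[0,0.025,0],[0,0,0]],[1,[0,0.025,0],[0,0,0]],[1,[0,0.025,0],[0,0,0]],[1,[0,0.025,0],[0,0,0]],[1,[0,0.025,0],[0,0,0]],[1,[0,0.025,0],[0,0,0]],[1,[0,0,0],[0,0,0]]]'
python3 go.py 642.6 45.4 103.4 85.4
```

```text
time: 46.0
tool_pos: [0.6252, -0.1688, 0.1007]
ee_rot: [3.14, -0.001, 3.063]
wrist_force: [0.2, 3.2, -0.4]
width: 0.0118
finger_force: 30.0
t 46.0 pos [ 625.2 -168.8  100.7] close ang 85.5 tilt [-0.   0.1]
shift tool mm [ -0.4 214.9  -2.3] turn z 0.1 q6 -1.84 w 0.0118 ff 30.0 F [ 0.2  3.2 -0.4]
time: 46.8
tool_pos: [0.6388, 0.002, 0.1007]
ee_rot: [3.141, -0.0, 3.065]
wrist_force: [-0.5, 2.0, -0.7]
width: 0.0117
finger_force: 30.0
t 46.8 pos [638.8   2.  100.7] close ang 85.6 tilt [-0.   0.1]
shift tool mm [-0.5 43.5 -2.6] turn z 0.2 q6 -1.58 w 0.0117 ff 30.0 F [-0.5  2.  -0.7]
```

```bash
python3 -m crank '[[1,[0,0.02,0],[0,0,0]],[1,[0,0.015,0],[0,0,0]],[1,[0,0.007,0],[0,0,0]],[1,[0,0.002,0],[0,0,0]],[1,[0,0.002,0],[0,0,0]],[1,[0,0,0],[0,0,0]]]'
python3 go.py 642.6 45.4 103.4 85.4
python3 -m crank '[[1,[0,0.002,0],[0,0,0]],[1,[0,0.002,0],[0,0,0]],[1,[0,0,0],[0,0,0]]]'
python3 go.py 642.6 45.4 103.4 85.4
```

```text
time: 47.4
tool_pos: [0.6423, 0.0452, 0.1007]
ee_rot: [-3.142, -0.001, 3.062]
wrist_force: [-1.7, -1.1, -2.4]
width: 0.0113
finger_force: 30.0
t 47.4 pos [642.3  45.2 100.7] close ang 85.4 tilt [-0. -0.]
shift tool mm [-0.3  0.3 -2.7] turn z 0.0 q6 -1.51 w 0.0113 ff 30.0 F [-1.7 -1.1 -2.4]
time: 47.7
tool_pos: [0.6423, 0.0455, 0.1007]
ee_rot: [-3.135, -0.001, 3.06]
wrist_force: [-2.5, -9.6, -1.1]
width: 0.0118
finger_force: 30.0
t 47.7 pos [642.3  45.5 100.7] close ang 85.3 tilt [-0.1 -0.4]
shift tool mm [-0.3 -0.1 -2.7] turn z -0.1 q6 -1.5 w 0.0118 ff 30.0 F [-2.5 -9.6 -1.1]
```

```bash
python3 -m crank '[[1,[0,-0.003,0],[0,0,0]],[0.8,[0,0,0],[0,0,0]],[0.6,[0,0,0],[0,0,0]],[0.6,[0,0,0],[0,0,0]],[0.5,[0,0,-0.03],[0,0,0]],[0.5,[0,0,-0.035],[0,0,0]],[0.5,[0,0,-0.035],[0,0,0]],[0.5,[0,0,-0.03],[0,0,0]]]'
python3 -m crank '[[0.5,[0.04,0,0],[0,0,0]],[0.5,[0.04,0,0],[0,0,0]],[0.5,[0.04,0,0],[0,0,0]],[0.5,[0.04,0,0],[0,0,0]],[0.5,[0.04,0,0],[0,0,0]],[0.5,[0.04,0,0],[0,0,0]],[0.5,[0,0,0],[0,0,0]],[0.5,[0,0,0],[0,0,0]]]'
python3 - <<'E'
from h import *
a=snap('top');W=cloud(a)
p=W[140:215,190:340].reshape(-1,3);q=p[(p[:,2]>.106)&(p[:,2]<.13)];print('grip',rect(q[:,:2]))
cv2.imwrite('pics/c12.png',cv2.resize(a['color'][90:320,60:420],None,fx=2.2,fy=2.2)[:,:,::-1])
E
```

```text
time: 48.5
tool_pos: [0.643, 0.0471, 0.2337]
ee_rot: [3.141, 0.003, 3.063]
wrist_force: [0.3, 1.3, 0.3]
width: 0.047
finger_force: 0.0
time: 49.3
tool_pos: [0.4035, 0.066, 0.232]
ee_rot: [3.141, 0.004, 3.063]
wrist_force: [0.0, 0.4, -0.6]
width: 0.0471
finger_force: 0.0
grip (array([632.5, -15.6]), 295.1, 174.7, 85.7)
```

View pics/c12.png

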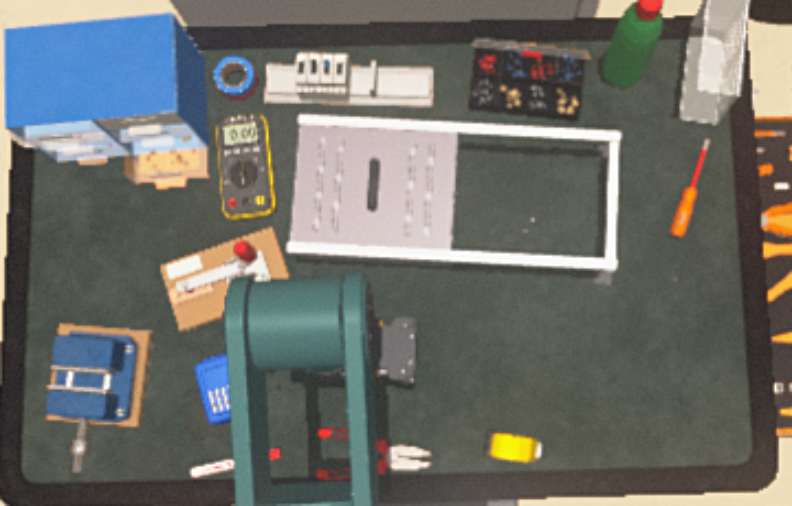

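The lid is fully shut with no gap at the left end. The worktop is clear of covers and the screwdriver is untouched at crop (690,190).

```bash
python3 -c "
from bench import robot
print(robot.close_job())"
```

```text
the job is handed in; nothing more can be done
None
```

I packed and handed in the case: both batteries stand upright in the bay, all three covers lie flat and face up on them (at most two high), the lid is fully shut, and the screwdriver is untouched; battery 1 slipped in the grip during placing, so the fingertips pressed on it at about 72 N wrist force before I set it down.

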